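Check the moisture studs of two plaster moulds with a sprung contact probe

TASK

Take the orange contact probe from its stand and touch its sprung brass tip onto the blue stud of the flat mould, then the yellow and then the red stud of the leaned mould. Hold the probe square to each stud's head, press gently until the tip has sunk about halfway into the probe (never jam it hard against its stop) and hold it there for about half a second. Then hang the probe upright in its stand again and let go; leave the two clay cups where they stand.

Things in the scene. Friction and masses are not known exactly. Their poses are not given: they have to be found in the camera images.
- probe: Orange contact probe, 196 mm long, about 0.2 kg, loose, hanging upright in the stand. Origin: the end of the fully extended tip; z runs up to the handle. Brass tip d 8 mm, sticking out 12 mm; steel shaft d 14 mm up to z = 110 mm; black collar d 52 mm, z = 110 to 118; orange square handle 30 x 30 mm, flat sides across x and y, z = 117 to 187; black cap to 196
- probe_grip (a point): Where to grip the probe: on its axis in the handle, 157 mm above the end of the tip and 39 mm above the collar's top; axes as the probe's
- probe_tip (a point): Round end of the probe's brass tip; it moves with the tip, which slides 8 mm into the shaft against a spring: it begins to move at 1.5 N, is halfway in at about 4.3 N and reaches its stop at 7 N
- stand: Fixed grey stand: base plate 110 x 110 x 12 mm, a post at its back (+x) edge and an aluminium plate 104 x 76 mm, 8 mm thick, whose top is 130 mm up. Origin under the middle of the base, z up
- stand_hole (a point): Centre of the 30 mm round hole through the stand's plate, at the plate's top; the probe's shaft hangs through it and the collar rests on the plate, so the tip ends 110 mm below this point
- flat_mould: White plaster slab, 119 x 75 x 55 mm, fixed flat on the table; origin under its middle, z up. It carries the blue stud
- blue_stud_base (a point): Point on the top face of the flat mould on the axis of the blue stud; z is the face's normal and the stud's axis (vertical). The stud has a round flat head 22 mm in diameter with a brass middle; the head's top stands 6 to 20 mm above this point, not known beforehand, different for each stud
- leaned_mould: Light wooden easel, base 140 x 130 mm, fixed on the table, that holds a solid plaster block (99 x 123 x 44 mm) leaned back so that its upper face is tilted 34 degrees from level, towards the easel's -x side. Origin under the middle of the base, z up
- yellow_stud_base (a point): Point on the sloping face of the leaned block on the axis of the yellow stud; z is the face's normal and the stud's axis, 34 degrees from vertical, x runs up the slope. Head 22 mm in diameter, its top between 6 and 20 mm above this point along z, not known beforehand
- red_stud_base (a point): The same for the red stud, 66 mm beside the yellow one on the same sloping face (to its -y side)
- cup_left: Loose grey clay cup, 69 mm in diameter, 68 mm tall, origin under its middle; a bystander
- cup_right: Loose grey clay cup, 66 mm in diameter, 76 mm tall, origin under its middle; a bystander
Not all that is in view belongs to the job. Leave any green look-alike of the flat_mould alone.

How it is judged:
By the outcome, as a careful person would: the job done as asked, in the order asked, and still so for the second after the job is handed in, with the robot touching nothing.
It also fails if it takes over 72 s, if anything falls off the work surface, if the arm or the gripper's body presses on something with over 40 N, if the wrist force passes 120 N, or if a joint passes its speed limit or range.

ROBOT

A 6-joint arm with a two-finger parallel gripper is mounted at the origin on a cart in front of the work surface, level with it; the furniture and walls round the work are solid. World frame = base frame: x ahead of the robot, y to its left, z up, the work surface at z = 0. Lengths are in m, angles in rad, forces in N, time in s.
With the tool pointing down it reaches from about 0.35 to 1 m from the base axis. Payload 7.1 kg.
Tool frame: the origin (TCP) lies at the very end of the fingers, on their centre line; the grasp point (between the pads) lies 19 mm behind it (r.hold_point_z is the distance from the TCP to the grasp point, in m); y points along the fingers, z is the direction in which the jaws open and shut, and the axes are right-handed (so a half turn about y gives the same grasp; the last joint's range is limited). The gripper opens to 85 mm and grips with 20 to 120 N. Pads are 22 mm wide; open, the fingers measure 114 mm over their backs; the gripper's body (76 mm by 85 mm) begins 54 mm behind the grasp point. The pads swing forward as they close: fully open they stand 13 mm farther back than shut.
Start: joints at [-1.324, 0.423, 1.63, -0, 1.089, -0.019], TCP at [0.164, -0.603, 0.231] pointing down, gripper open.
Joint ranges: [-3, 3], [-0.9, 2.11], [0.09, 2.58], [-1.31, 4.45], [0.11, 2.69], [-2.54, 2.54]. Speed limits (rad/s): [2.39, 2.39, 3.01, 3.14, 3.14, 3.14].

INTERFACE

Orientations are given as a unit quaternion [x, y, z, w].
In Python, from bench import r gives the robot as it stands.
- The arm moves only by the tool arm_command, never from a script. Its argument "deltas" is a list of rows, each an object with "dp": the shift along the tool's x, y, z in m, a list of three; "delta_rot": the turn, a rotation vector about the tool's x, y, z in rad, a list of three. In form: [{"dp": [x, y, z], "delta_rot": [wx, wy, wz]}, ...]. A call has 1 to 5 rows; each row is the pose to reach, as a shift and turn from the pose commanded when the call began, along the tool's axes at that moment; what a row does not reach only later rows make up. A row lasts 1/10 s, in which the tool goes at most 50 mm and 8.59 degrees, less where a joint would pass 70% of its speed; a pose out of reach is approached as far as the arm can. A call with a gripper value outside its range is refused whole. "claw" is the opening, from -1 (shut) to 1 (fully open), set as the call begins (left out, the last holds). The fingers move at their own pace and stop on an object; "force" is the grip in N (left out, the last holds). Time passes only in rows, so rows that repeat a pose let the fingers close. It gives the time, the measured TCP pose, the force and the opening at its end, in the units of the state.
- r.sense(): the state, without advancing time (a new reading comes with each control period).
- r.read_camera(name): name is "scene" or "top" or "wrist"; returns a dict with "frame" (480x640x3 uint8, blue, green, red), "depth" (480x640 float32, m along the optical axis (not along the pixel's ray), 0 where there is no reading), "K" (3x3 intrinsics, pixels), "R" (3x3) and "t" (3): a world point X has camera coordinates R X + t. Camera axes: x right, y down, z forward; pixel columns grow to the right and rows downward; lengths in m; the calibration is good to about 2 mm. A picture is of the moment at which its call begins.
- r.sign_off(): hands the job in, once; it reports no verdict.
Trained networks look in the newest picture that a camera, given by its name, has taken for a name from the list of things; names that differ only in an ending like _2 or _b are one class to them, and where a whole thing is asked for, a point or a joint stands for the part that bears it (a point fixed in the world has none). Each returns a list of dicts, best first, with "p" (0 to 1); they miss things now and then, are a little off and sometimes report something else, mostly with a low value. They report only what shows in the picture. A call takes as long as a camera call. They do not tell look-alikes from the thing itself.
- r.boxes_of(name, camera): "rect" ([left, top, right, bottom] in pixels, round what is visible of it).
- r.silhouettes(name, camera): "region" (480x640 bool, what is visible of it) and "rect" ([left, top, right, bottom] in pixels, round what is visible of it).
- r.landmark_of(name, camera): "pixel" ([row, column] in pixels: a listed point, or the origin of a listed thing).
The state is a dict: "time_s": time; "q": joint angles; "qvel": joint speeds; "joint_torque": joint torques, N m; "position": TCP position; "orientation": TCP orientation; "wrist_force": force on the tool from outside, world axes, zero at the start; "moment": the same for the moment, N m; "width": opening from 0.0 (shut) to 1.0 (fully open).
Only numpy, scipy, OpenCV 4.12 (cv2) and the standard library are available. Lean on these libraries where they do the work, as an engineer would, in place of code of your own. Each camera call takes 0.05 s, during which the arm holds its last target.

## Working session

There is one attempt and no reset: what is moved stays moved. The work goes in short steps, Python scripts to look and compute and a tool call to move; the robot and the scene stay as the last step left them, time stands still between calls to the robot, and variables do not carry over. Pictures are saved under pics/ and viewed, and the job is handed in when it is done.

Besides the shell and the picture viewer there is one more tool, called as a command line: name --argument value ..., lists and objects as JSON in quotes. arm_command: Moves the arm, as the interface text tells. Its arguments: {"type":"object","properties":{"deltas":{"type":"array"},"claw":{"type":"number"},"force":{"type":"number"}},"required":["deltas"]}

```bash
ls; mkdir -p pics
python3 - <<'E'
from bench import r
import cv2,numpy as np
print(r.sense(), r.hold_point_z)
for c in ("scene","top","wrist"):
    d=r.read_camera(c); cv2.imwrite(f"pics/{c}0.png",d["frame"]); np.savez(f"{c}0.npz",**d)
    print(c,d["K"].tolist(),d["R"].tolist(),d["t"])
    for n in ["probe","probe_grip","probe_tip","stand","stand_hole","flat_mould","blue_stud_base","leaned_mould","yellow_stud_base","red_stud_base","cup_left","cup_right"]:
        try:
            print(n,[(np.round(x["pixel"],1).tolist(),round(x["p"],2)) for x in r.landmark_of(n,c)][:3],[(np.round(x["rect"]).tolist(),round(x["p"],2)) for x in r.boxes_of(n,c)][:3])
        except Exception as e: print(n,e)
E
```

```text
pics
{'time_s': 0.0, 'q': array([-1.32398859e+00,  4.23886322e-01,  1.63073298e+00, -1.90940064e-05,
        1.08863231e+00, -1.89637061e-02]), 'qvel': array([-8.92036476e-05, -3.43376232e-05, -1.85568093e-03, -8.53222754e-04,
       -8.69418778e-04, -1.68551314e-03]), 'joint_torque': array([-6.34236130e-06, -5.57390749e+01, -2.81740612e+01, -1.45372719e-04,
        7.34825910e-03, -2.02092508e-05]), 'position': array([ 0.1640573 , -0.60247718,  0.23050043]), 'orientation': array([-0.09376378,  0.70145409, -0.70028999,  0.09361855]), 'wrist_force': array([ 0.06109923, -0.33831163,  1.00072317]), 'moment': array([0.00687284, 0.01129187, 0.00356515]), 'width': 0.9972551704759345} 0.0187
scene [[499.0995899068164, 0.0, 316.4362626441581], [0.0, 499.0995899068164, 241.90108308320873], [0.0, 0.0, 1.0]] [[-0.6368150237987145, -0.7710091906130645, -0.00338429526334508], [-0.4482652887107391, 0.3738088760673583, -0.8119883959209859], [0.6273155955349115, -0.5155693475793969, -0.5836637657378043]] [0.30386842 0.32319    1.1395449 ]
probe [([296.4, 241.6], 0.7)] [([233.0, 233.0, 253.0, 295.0],
[... 2322 characters left out ...]
.0, 291.0], 0.85)]
cup_right [([293.5, 458.6], 0.96), ([283.1, 158.1], 0.58), ([230.4, 430.6], 0.34)] [([451.0, 281.0, 488.0, 308.0], 0.91)]
wrist [[331.4989260473744, 0.0, 322.00818602718226], [0.0, 331.4989260473744, 239.4721628439422], [0.0, 0.0, 1.0]] [[0.26190548537284697, -0.9650934601922541, -0.0003603134164181362], [-0.9162266525461775, -0.24876135155708248, 0.31408042144572135], [-0.30320659276414463, -0.08192925646945759, -0.9493963129477185]] [-0.62429588 -0.03964141  0.38107753]
probe [] []
probe_grip [] []
probe_tip [] []
stand [] []
stand_hole [] []
flat_mould [] []
blue_stud_base [] []
leaned_mould [] []
yellow_stud_base [] []
red_stud_base [] []
cup_left [] []
cup_right [] []
```

View pics/scene0.png

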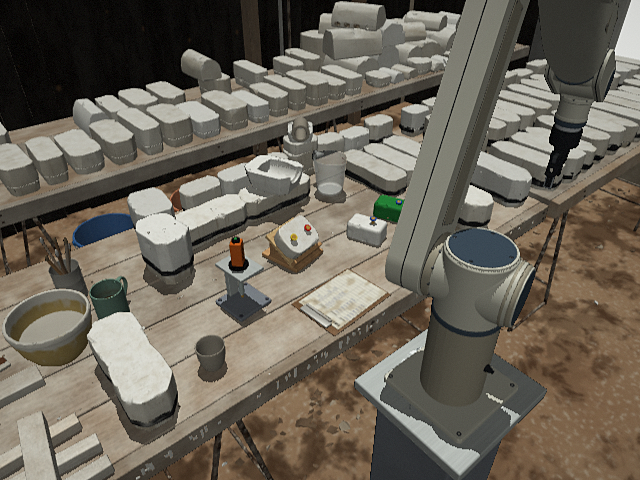

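View pics/top0.png

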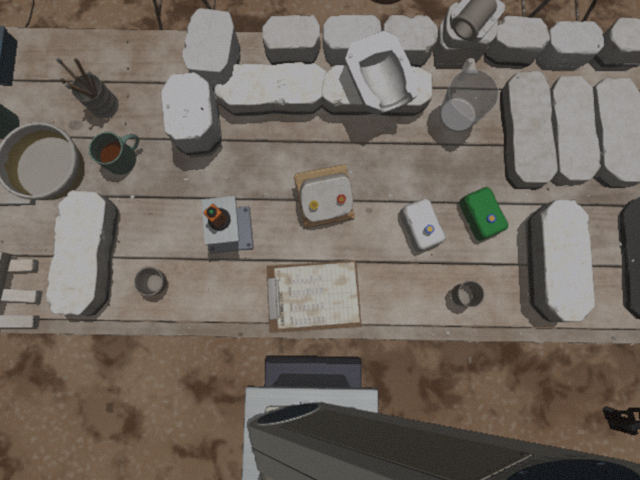

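View pics/wrist0.png

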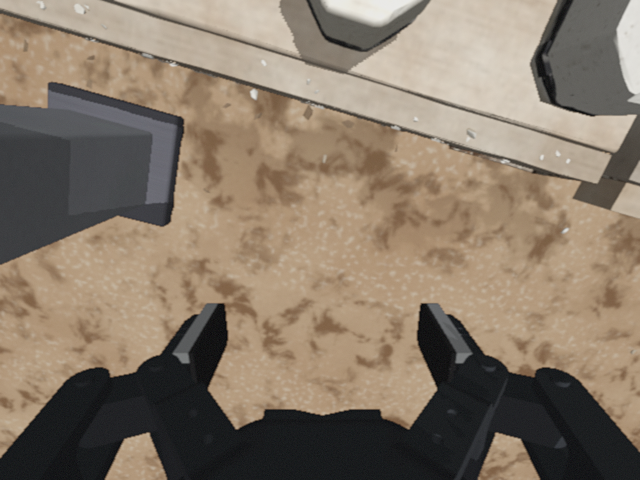

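```bash
cat > h.py <<'E'
import numpy as np,cv2
def cloud(d):
    K,R,t,z=d["K"],d["R"],d["t"],d["depth"]
    v,u=np.mgrid[:480,:640]
    c=np.stack([(u-K[0,2])/K[0,0]*z,(v-K[1,2])/K[1,1]*z,z],-1)
    w=(c-t)@R
    w[z<=0]=np.nan
    return w
def ray(d,px,zw):  # px=(row,col) -> world at height zw
    K,R,t=d["K"],d["R"],d["t"]
    dd=R.T@np.array([(px[1]-K[0,2])/K[0,0],(px[0]-K[1,2])/K[1,1],1]); o=-R.T@t
    return o+dd*(zw-o[2])/dd[2]
E
python3 - <<'E'
from h import *
for c in ("top","scene"):
    d=dict(np.load(c+"0.npz")); w=cloud(d)
    im=d["frame"]
    if c=="top": pts=dict(cap=(213,217),blue=(230,429),yellow=(206,313),red=(199,341),flat=(238,432),cupl=(280,151),cupr=(294,467),table=(250,380),plate=(236,218))
    else: pts=dict(blue=(216,373),yellow=(240,294),red=(229,307))
    for n,p in pts.items(): print(c,n,np.round(w[p],4),im[p])
    x0,y0,x1,y1=(190,150,520,260) if c=="top" else (200,180,420,340)
    cv2.imwrite(f"pics/{c}_z.png",cv2.resize(im[y0:y1,x0:x1],None,fx=2.4 if c=="top" else 3.6,fy=2.4 if c=="top" else 3.6,interpolation=cv2.INTER_CUBIC))
E
```

```text
top cap [0.5307 0.2037 0.2074] [ 49  92 151]
top blue [ 0.5264 -0.2718  0.0787] [ 71 141 168]
top yellow [0.5743 0.0037 0.1002] [ 54  99 123]
top red [ 0.5929 -0.0617  0.0981] [ 54 102 127]
top flat [ 0.5114 -0.2846  0.0542] [168 167 168]
top cupl [0.4011 0.4016 0.0051] [113 118 128]
top cupr [ 0.3808 -0.3799  0.0066] [107 114 119]
top table [ 0.4874 -0.1664 -0.0007] [108 117 129]
top plate [0.4943 0.2153 0.1303] [153 153 149]
scene blue [ 0.5355 -0.2802  0.0742] [70 81 89]
scene yellow [ 0.5794 -0.      0.085 ] [ 60 122 133]
scene red [ 0.591  -0.058   0.0924] [ 30  62 185]
```

View pics/top_z.png

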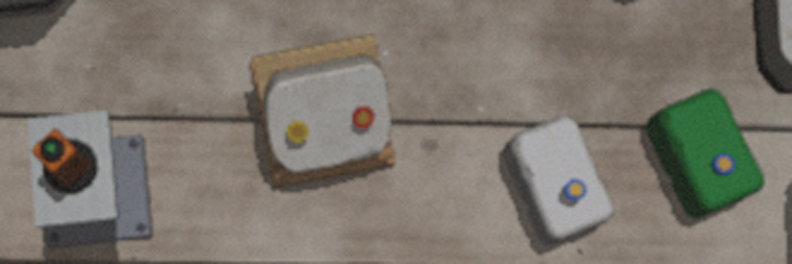

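View pics/scene_z.png

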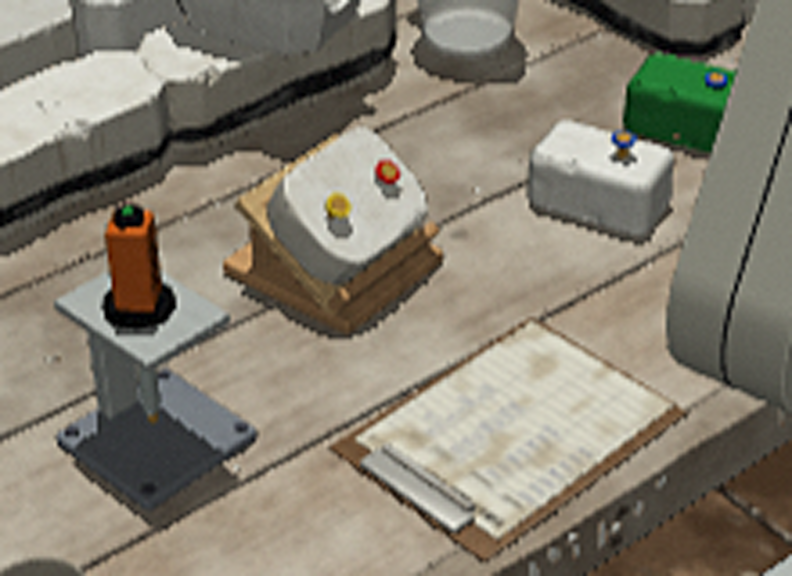

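```bash
cat >> h.py <<'E'
from scipy.spatial.transform import Rotation as Ro
def pose(s): return np.array(s["position"]),Ro.from_quat(s["orientation"])
def toolR(zaxis, axis_down=(0,0,-1)):
    """tool y = axis_down, tool z ~ zaxis"""
    y=np.array(axis_down,float); y/=np.linalg.norm(y)
    z=np.array(zaxis,float); z-=y*(y@z); z/=np.linalg.norm(z)
    return Ro.from_matrix(np.stack([np.cross(y,z),y,z],1))
def delta(s,p,R):
    p0,R0=pose(s)
    return np.round(R0.inv().apply(np.array(p)-p0),4).tolist(), np.round((R0.inv()*R).as_rotvec(),4).tolist()
E
python3 - <<'E'
from h import *
from bench import r
s=r.sense(); p,R=pose(s); print(R.as_matrix().round(3))
d=dict(np.load("wrist0.npz")); C=-d["R"].T@d["t"]; print("cam in tool",R.inv().apply(C-p), "cam fwd in tool",R.inv().apply(d["R"][2]),"right",R.inv().apply(d["R"][0]))
# keep yaw
yaw=0
for zx in ([-1,0,0],[1,0,0],[0,1,0],[0,-1,0]):
    print(zx,delta(s,[0.45,-0.25,0.30],toolR(zx)))
E
```

```text
[[-0.965  0.     0.263]
 [-0.263 -0.    -0.965]
 [ 0.    -1.     0.   ]]
cam in tool [-0.08153285 -0.14268064 -0.00049856] cam fwd in tool [ 3.14078439e-01  9.49396822e-01 -6.39842126e-04] right [8.23703281e-04 4.01449013e-04 9.99999580e-01]
[-1, 0, 0] ([-0.3685, -0.0687, -0.2656], [-0.0, 1.8366, -0.0])
[1, 0, 0] ([-0.3685, -0.0687, -0.2656], [-0.0, -1.305, 0.0])
[0, 1, 0] ([-0.3685, -0.0687, -0.2656], [-0.0, -2.8758, 0.0001])
[0, -1, 0] ([-0.3685, -0.0687, -0.2656], [-0.0, 0.2658, -0.0])
```

Run:
```python
from h import *
from bench import r
s=r.sense()
print(delta(s,[0.54,-0.27,0.22],toolR([0,-1,0])))
```

```text
([-0.4501, 0.0113, -0.2226], [-0.0, 0.2658, -0.0])
```

arm_command --deltas '[{"dp": [-0.45, -0.05, -0.22], "delta_rot": [0, 0.266, 0]}, {"dp": [-0.45, -0.05, -0.22], "delta_rot": [0, 0.266, 0]}, {"dp": [-0.45, -0.05, -0.22], "delta_rot": [0, 0.266, 0]}, {"dp": [-0.45, -0.05, -0.22], "delta_rot": [0, 0.266, 0]}, {"dp": [-0.45, -0.05, -0.22], "delta_rot": [0, 0.266, 0]}]'

```text
time_s: 4.25
position: [0.3518, -0.4381, 0.2565]
orientation: [-0.0, -0.707, 0.707, 0.0]
wrist_force: [-0.3, -1.3, 0.3]
width: 0.998
```

Run:
```python
from h import *
from bench import r
s=r.sense();print(s["position"],s["time_s"],s["q"].round(2))
print(delta(s,[0.54,-0.27,0.22],toolR([0,-1,0])))
```

```text
[ 0.3517583  -0.43805211  0.25647003] 4.25 [-0.92  0.3   1.75  0.    1.09  0.66]
([-0.1881, 0.0365, -0.1682], [-0.0003, -0.0007, -0.0003])
```

arm_command --deltas '[{"dp": [-0.188, 0.036, -0.168], "delta_rot": [0, 0, 0]}, {"dp": [-0.188, 0.036, -0.168], "delta_rot": [0, 0, 0]}, {"dp": [-0.188, 0.036, -0.168], "delta_rot": [0, 0, 0]}, {"dp": [-0.188, 0.036, -0.168], "delta_rot": [0, 0, 0]}, {"dp": [-0.188, 0.036, -0.168], "delta_rot": [0, 0, 0]}]'

```text
time_s: 4.75
position: [0.5366, -0.273, 0.2207]
orientation: [-0.0, -0.707, 0.707, -0.0]
wrist_force: [0.6, -0.4, 0.2]
width: 0.999
```

arm_command --deltas '[{"dp": [0, 0, 0], "delta_rot": [0, 0, 0]}, {"dp": [0, 0, 0], "delta_rot": [0, 0, 0]}]'

```text
time_s: 4.95
position: [0.5357, -0.2735, 0.2204]
orientation: [-0.001, 0.707, -0.707, 0.001]
wrist_force: [-0.5, -0.3, -0.8]
width: 0.998
```

```bash
cat > shot.py <<'E'
import sys
from h import *
from bench import r
n=sys.argv[1]
s=r.sense();print(s["position"].round(4),s["time_s"],s["q"].round(2),s["wrist_force"])
d=r.read_camera("wrist"); cv2.imwrite(f"pics/{n}.png",d["frame"]); np.savez(n+".npz",**d,pos=s["position"],ori=s["orientation"])
E
python3 shot.py w1
```

```text
[ 0.5357 -0.2735  0.2204] 4.95 [-0.49  0.4   1.69 -0.    1.05  1.08] [-0.49453252 -0.30205044 -0.78499462]
```

View pics/w1.png

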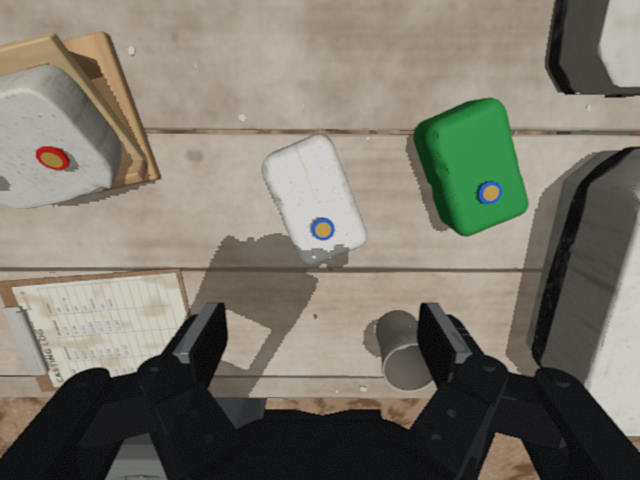

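arm_command --deltas '[{"dp": [-0.04, -0.03, -0.245], "delta_rot": [0, 0, 0]}, {"dp": [-0.04, -0.03, -0.245], "delta_rot": [0, 0, 0]}, {"dp": [-0.04, -0.03, -0.245], "delta_rot": [0, 0, 0]}, {"dp": [-0.04, -0.03, -0.245], "delta_rot": [0, 0, 0]}, {"dp": [-0.04, -0.03, -0.245], "delta_rot": [0, 0, 0]}]'

```text
time_s: 5.5
position: [0.5748, -0.0297, 0.2516]
orientation: [-0.001, -0.707, 0.707, 0.001]
wrist_force: [1.1, 0.0, 0.2]
width: 0.993
```

arm_command --deltas '[{"dp": [0, 0, 0], "delta_rot": [0, 0, 0]}, {"dp": [0, 0, 0], "delta_rot": [0, 0, 0]}]'

```text
time_s: 5.7
position: [0.575, -0.03, 0.2512]
orientation: [-0.0, -0.707, 0.707, -0.0]
wrist_force: [0.1, -0.3, 0.1]
width: 0.995
```

```bash
python3 shot.py w2
```

```text
[ 0.575  -0.03    0.2512] 5.7 [-0.07  0.33  1.72 -0.    1.09  1.5 ] [ 0.13879961 -0.34290428  0.06653527]
```

arm_command --deltas '[{"dp": [0.01, -0.05, -0.23], "delta_rot": [0, 0, 0]}, {"dp": [0.01, -0.05, -0.23], "delta_rot": [0, 0, 0]}, {"dp": [0.01, -0.05, -0.23], "delta_rot": [0, 0, 0]}, {"dp": [0.01, -0.05, -0.23], "delta_rot": [0, 0, 0]}, {"dp": [0.01, -0.05, -0.23], "delta_rot": [0, 0, 0]}]'

```text
time_s: 6.25
position: [0.5656, 0.2004, 0.3014]
orientation: [0.001, 0.707, -0.707, -0.001]
wrist_force: [0.3, 0.1, 0.1]
width: 0.999
```

arm_command --deltas '[{"dp": [0, 0, 0], "delta_rot": [0, 0, 0]}, {"dp": [0, 0, 0], "delta_rot": [0, 0, 0]}]'

```text
time_s: 6.45
position: [0.5655, 0.1988, 0.3005]
orientation: [-0.0, -0.707, 0.707, 0.001]
wrist_force: [-0.2, 0.4, -0.9]
width: 1.0
```

```bash
python3 shot.py w3
```

```text
[0.5655 0.1988 0.3005] 6.45 [ 0.32  0.32  1.62 -0.    1.2   1.89] [-0.18197939  0.41806724 -0.87423361]
```

View pics/w2.png

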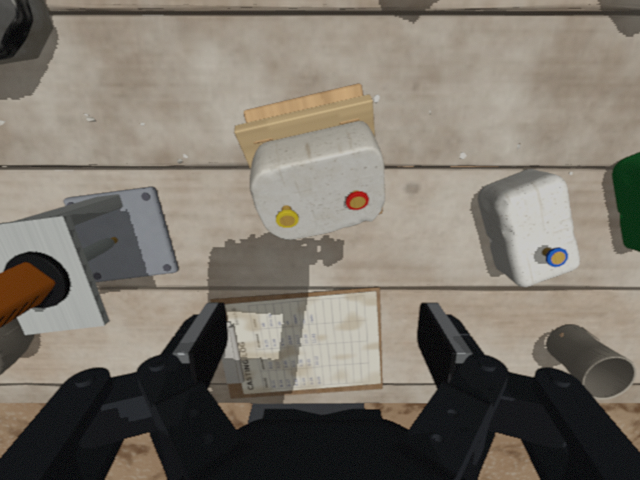

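View pics/w3.png

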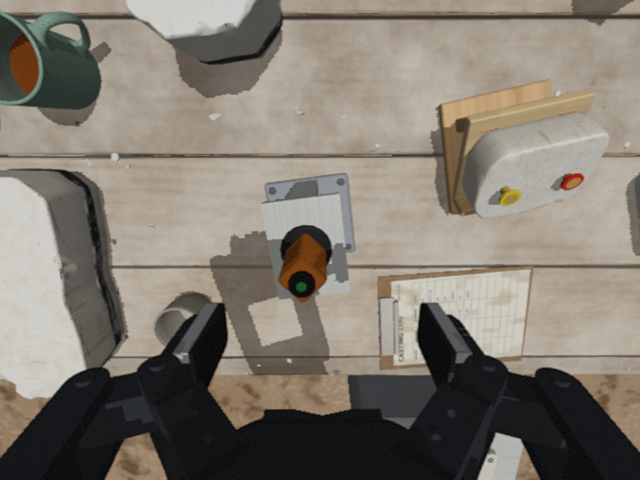

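```bash
cat > meas.py <<'E'
from h import *
np.set_printoptions(suppress=True,precision=4)
def hue(im): return cv2.cvtColor(im,cv2.COLOR_BGR2HSV).astype(int)
def head(d,w,box,kind):
    h=hue(d["frame"]); x0,y0,x1,y1=box
    m=np.zeros((480,640),bool); H,S,V=h[...,0],h[...,1],h[...,2]
    mm={"blue":(H>100)&(H<130)&(S>120),"yellow":(H>20)&(H<34)&(S>150),"red":((H<6)|(H>174))&(S>150)}[kind]
    m[y0:y1,x0:x1]=mm[y0:y1,x0:x1]
    v,u=np.nonzero(m)
    (cx,cy),ax,ang=cv2.fitEllipse(cv2.convexHull(np.stack([u,v],1).astype(np.float32)))
    # inner disk: filled
    hull=cv2.convexHull(np.stack([u,v],1)); f=np.zeros((480,640),np.uint8); cv2.fillConvexPoly(f,hull,1)
    f=cv2.erode(f,np.ones((3,3)))>0
    p=w[f]; p=p[~np.isnan(p[:,0])]
    return (cx,cy),ax,np.median(p,0),p
def plane(p,it=300,tol=.002):
    rng=np.random.default_rng(0); best=None
    for _ in range(it):
        a=p[rng.choice(len(p),3,False)]; n=np.cross(a[1]-a[0],a[2]-a[0]); l=np.linalg.norm(n)
        if l<1e-9: continue
        n/=l; k=abs((p-a[0])@n)<tol
        if best is None or k.sum()>best.sum(): best=k
    q=p[best]; c=q.mean(0); n=np.linalg.svd(q-c,full_matrices=False)[2][2]; n*=np.sign(n[2])
    return c,n,best.sum()
E
python3 - <<'E'
from meas import *
W={}
for k in ("w1","w2","w3"):
    d=dict(np.load(k+".npz")); W[k]=(d,cloud(d))
for k,kind,box in [("w1","blue",(300,205,345,255)),("w2","blue",(535,235,580,275)),("w1","red",(25,130,80,185)),("w2","red",(335,180,380,225)),("w2","yellow",(265,195,310,240)),("w3","yellow",(490,175,530,220)),("w3","red",(550,160,590,200))]:
    c,ax,md,p=head(*W[k],box,kind)
    print(k,kind,np.round(c,1),np.round(ax,1),"med",md,"std",p.std(0))
for k,box in (("w2",(262,150,375,195)),("w3",(495,135,590,175)),("w2",(300,215,345,232))):
    d,w=W[k]; x0,y0,x1,y1=box; p=w[y0:y1,x0:x1].reshape(-1,3); p=p[~np.isnan(p[:,0])]
    c,n,m=plane(p); print(k,"slope",c,n,m,len(p),"tilt",np.degrees(np.arccos(n[2])),"az",np.degrees(np.arctan2(n[1],n[0])))
d,w=W["w1"];p=w[165:215,285:330].reshape(-1,3); print("flat",plane(p[~np.isnan(p[:,0])]))
d,w=W["w3"];
for q in ((287,301),(278,301),(265,315),(235,300),(240,325),(220,300),(230,275)): print(q,w[q],d["frame"][q])
E
```

```text
w1 blue [322.4 228.7] [21.6 21.8] med [ 0.5316 -0.2735  0.0743] std [0.0046 0.0045 0.0007]
w2 blue [556.3 256.8] [17.8 21.1] med [ 0.5318 -0.2716  0.0743] std [0.0045 0.0046 0.0007]
w1 red [ 52.3 157.6] [20.7 34.4] med [ 0.5958 -0.063   0.0989] std [0.0042 0.005  0.0027]
w2 red [356.7 200.1] [17.6 22.2] med [ 0.5962 -0.0605  0.0992] std [0.0041 0.0046 0.0025]
w2 yellow [286.7 217.4] [20.1 20.7] med [0.5808 0.0028 0.1032] std [0.0045 0.0042 0.0028]
w3 yellow [508.7 195.5] [17.4 21. ] med [0.5814 0.0056 0.1029] std [0.0042 0.0042 0.0031]
w3 red [571.6 181.3] [12.7 23.2] med [ 0.5961 -0.0578  0.0997] std [0.0038 0.0043 0.0023]
w2 slope [ 0.6192 -0.0303  0.1053] [-0.5342 -0.1144  0.8376] 4154 5053 tilt 33.1163781928799 az -167.91532734254955
w3 slope [ 0.6184 -0.0253  0.1055] [-0.53   -0.115   0.8402] 2719 3779 tilt 32.84307926530905 az -167.75634950089173
w2 slope [ 0.5675 -0.0287  0.0719] [-0.5472 -0.1161  0.8289] 736 762 tilt 34.01356277168998 az -168.02578563971957
flat (array([ 0.5638, -0.2586,  0.0551]), array([0.0011, 0.0023, 1.    ]), np.int64(2231))
(287, 301) [0.5333 0.2156 0.2152] [41 86 22]
(278, 301) [0.5406 0.2155 0.2148] [ 9 10 11]
(265, 315) [0.5451 0.2051 0.2002] [12 46 87]
(235, 300) [0.5511 0.2206 0.1402] [35 36 41]
(240, 325) [0.5454 0.1967 0.1386] [34 35 34]
(220, 300) [0.5627 0.2211 0.1281] [176 180 178]
(230, 275) [0.5529 0.2459 0.1296] [179 184 181]
```

Run:
```python
from meas import *
d=dict(np.load("w3.npz")); w=cloud(d); h=hue(d["frame"])
x0,y0,x1,y1=260,190,350,310
for lo,hi in ((.125,.133),(.135,.1415),(.15,.165),(.165,.18),(.18,.195),(.2,.2095),(.2115,.22)):
    m=np.zeros((480,640),bool); m[y0:y1,x0:x1]=((w[...,2]>lo)&(w[...,2]<hi))[y0:y1,x0:x1]
    p=w[m]; print(lo,hi,len(p),p.min(0),p.max(0),"mean",p.mean(0),"rect",cv2.minAreaRect((p[:,:2]*1000).astype(np.float32)))
g=(h[...,0]>45)&(h[...,0]<75)&(h[...,1]>120); g[:y0]=g[y1:]=0; g[:,:x0]=g[:,x1:]=0
v,u=np.nonzero(g); print("green",len(u),u.mean(),v.mean(),ray(d,(v.mean(),u.mean()),.216))
# collar circle fit outer boundary
m=(w[...,2]>.1355)&(w[...,2]<.1415); m[:y0]=m[y1:]=0;m[:,:x0]=m[:,x1:]=0
p=w[m][:,:2]
hull=cv2.convexHull((p*1000).astype(np.float32))[:,0]; print("collar mincircle",cv2.minEnclosingCircle(hull))
cv2.imwrite("pics/w3z.png",cv2.resize(d["frame"][180:310,240:370],None,fx=4.5,fy=4.5,interpolation=cv2.INTER_CUBIC))
```

```text
0.125 0.133 4420 [0.4766 0.1713 0.1251] [0.5892 0.2582 0.1328] mean [0.5463 0.2124 0.1301] rect ((532.9569091796875, 214.13906860351562), (104.61063385009766, 76.14566040039062), 7.308468818664551)
0.135 0.1415 771 [0.52   0.1897 0.135 ] [0.5598 0.2408 0.1412] mean [0.5457 0.2142 0.138 ] rect ((540.7836303710938, 214.48419189453125), (51.42860794067383, 37.700130462646484), 84.69416046142578)
0.15 0.165 208 [0.5336 0.1958 0.1501] [0.5535 0.2347 0.1649] mean [0.5452 0.2129 0.1578] rect ((543.7232055664062, 215.4254913330078), (19.525882720947266, 38.868385314941406), 1.0296021699905396)
0.165 0.18 238 [0.5345 0.196  0.165 ] [0.5534 0.2344 0.18  ] mean [0.5453 0.2132 0.1727] rect ((544.0426635742188, 215.2518310546875), (18.787626266479492, 38.3466796875), 0.39916732907295227)
0.18 0.195 285 [0.5348 0.1962 0.18  ] [0.5534 0.2341 0.195 ] mean [0.5455 0.2132 0.1877] rect ((544.2103271484375, 215.06063842773438), (37.92866897583008, 18.46706199645996), 89.41307830810547)
0.2 0.2095 739 [0.5148 0.1964 0.2   ] [0.5532 0.2345 0.2093] mean [0.5396 0.2144 0.2058] rect ((534.398193359375, 214.76748657226562), (30.27093505859375, 29.539325714111328), 45.50680923461914)
0.2115 0.22 570 [0.5234 0.205  0.2116] [0.5449 0.2258 0.2179] mean [0.5349 0.2151 0.2142] rect ((534.241943359375, 215.29052734375), (20.886249542236328, 21.14122200012207), 85.53779602050781)
green 105 300.96190476190475 286.12380952380954 [0.5344 0.2156 0.216 ]
collar mincircle ((534.18310546875, 215.2144012451172), 25.725194931030273)
```

View pics/w3z.png

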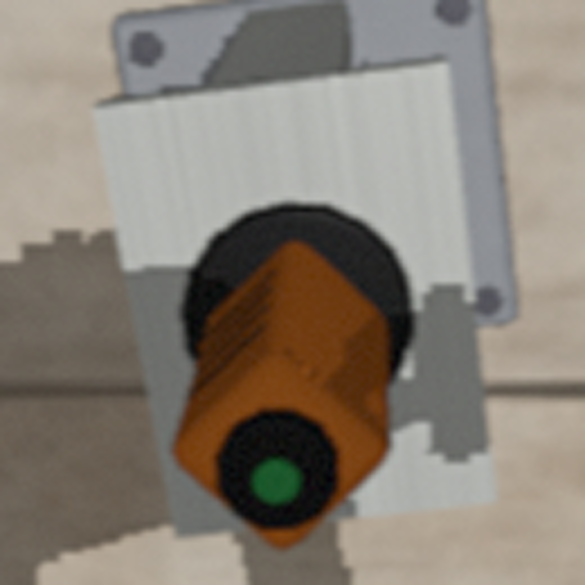

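Run:
```python
from h import *
from bench import r
s=r.sense(); a=np.radians(-44.5)
print(delta(s,[0.5342,0.215,0.26],toolR([np.cos(a),np.sin(a),0])))
```

```text
([0.0311, 0.0402, -0.0167], [-0.0005, -0.7962, 0.0012])
```

arm_command --deltas '[{"dp": [0.0311, 0.0402, -0.0167], "delta_rot": [0, -0.796, 0]}, {"dp": [0.0311, 0.0402, -0.0167], "delta_rot": [0, -0.796, 0]}, {"dp": [0.0311, 0.0402, -0.0167], "delta_rot": [0, -0.796, 0]}, {"dp": [0.0311, 0.0402, -0.0167], "delta_rot": [0, -0.796, 0]}, {"dp": [0.0311, 0.0402, -0.0167], "delta_rot": [0, -0.796, 0]}]'

```text
time_s: 7.0
position: [0.5343, 0.2145, 0.2599]
orientation: [0.26, -0.657, 0.658, -0.259]
wrist_force: [-1.1, 0.1, 0.6]
width: 1.004
```

Run:
```python
from h import *
from bench import r
s=r.sense(); a=np.radians(-44.5);print(s["q"].round(2))
print(delta(s,[0.5342,0.215,0.26],toolR([np.cos(a),np.sin(a),0])))
print(delta(s,[0.5342,0.215,0.158],toolR([np.cos(a),np.sin(a),0])))
```

```text
[ 0.36  0.32  1.71 -0.    1.11  1.18]
([-0.0003, -0.0001, -0.0004], [0.0002, -0.0413, 0.0014])
([-0.0004, 0.1019, -0.0004], [0.0002, -0.0413, 0.0014])
```

arm_command --deltas '[{"dp": [0, 0, 0], "delta_rot": [0, -0.041, 0]}, {"dp": [0, 0.035, 0], "delta_rot": [0, -0.041, 0]}, {"dp": [0, 0.07, 0], "delta_rot": [0, -0.041, 0]}, {"dp": [0, 0.102, 0], "delta_rot": [0, -0.041, 0]}, {"dp": [0, 0.102, 0], "delta_rot": [0, -0.041, 0]}]'

```text
time_s: 7.5
position: [0.5314, 0.2135, 0.1542]
orientation: [-0.275, 0.653, -0.653, 0.268]
wrist_force: [-0.1, -1.3, 1.0]
width: 1.001
```

```bash
python3 shot.py w4
```

```text
[0.5314 0.2135 0.1542] 7.5 [ 0.36  0.45  1.8  -0.    0.9   1.14] [-0.12362308 -1.27198196  0.95980279]
```

View pics/w4.png

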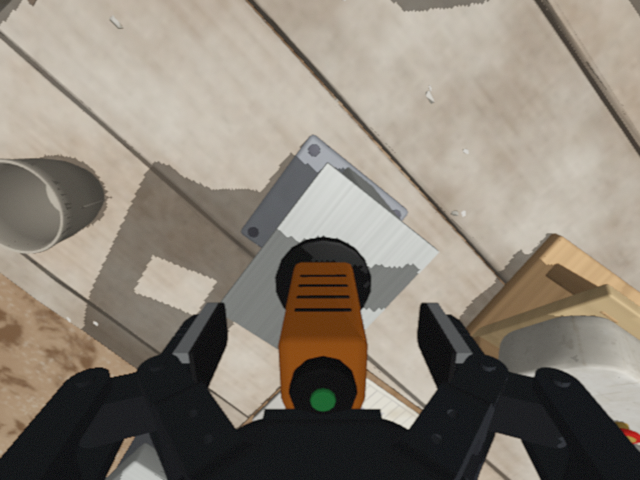

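arm_command --deltas '[{"dp": [0, 0, 0], "delta_rot": [0, 0, 0]}, {"dp": [0, 0, 0], "delta_rot": [0, 0, 0]}]'

```text
time_s: 7.75
position: [0.5355, 0.2169, 0.1604]
orientation: [0.271, -0.653, 0.653, -0.273]
wrist_force: [-0.7, 0.3, -0.2]
width: 0.998
```

Run:
```python
from h import *
from bench import r
s=r.sense(); a=np.radians(-44.5);print(s["q"].round(2))
print(delta(s,[0.5342,0.215,0.158],toolR([np.cos(a),np.sin(a),0])))
```

```text
[ 0.36  0.44  1.79 -0.    0.91  1.15]
([0.0023, 0.0024, 0.0004], [-0.0013, -0.0043, -0.0028])
```

arm_command --deltas '[{"dp": [0, 0, 0], "delta_rot": [0, 0, 0]}, {"dp": [0, 0, 0], "delta_rot": [0, 0, 0]}, {"dp": [0, 0, 0], "delta_rot": [0, 0, 0]}, {"dp": [0, 0, 0], "delta_rot": [0, 0, 0]}, {"dp": [0, 0, 0], "delta_rot": [0, 0, 0]}]' --claw -1 --force 50

```text
time_s: 8.25
position: [0.5343, 0.2173, 0.1589]
orientation: [0.272, -0.653, 0.653, -0.273]
wrist_force: [0.6, -0.5, 4.1]
width: 0.345
```

arm_command --deltas '[{"dp": [0, 0, 0], "delta_rot": [0, 0, 0]}, {"dp": [0, 0, 0], "delta_rot": [0, 0, 0]}]'

```text
time_s: 8.45
position: [0.5343, 0.2173, 0.1589]
orientation: [-0.272, 0.653, -0.653, 0.273]
wrist_force: [-0.7, -0.0, 5.5]
width: 0.345
```

Run:
```python
from h import *
from bench import r
P=[]
for i in range(6):
    s=r.sense(); print(s["time_s"],s["position"],s["wrist_force"],s["moment"],Ro.from_quat(s["orientation"]).as_matrix()[:,1].round(4),s["width"])
```

```text
8.45 [0.53430861 0.21725597 0.15893121] [-0.69549626 -0.01578602  5.49051533] [ 0.02954453  0.22490862 -0.00754168] [ 4.e-04  2.e-04 -1.e+00] 0.3449158869591885
8.45 [0.53430861 0.21725597 0.15893121] [-0.69549626 -0.01578602  5.49051533] [ 0.02954453  0.22490862 -0.00754168] [ 4.e-04  2.e-04 -1.e+00] 0.3449158869591885
8.45 [0.53430861 0.21725597 0.15893121] [-0.69549626 -0.01578602  5.49051533] [ 0.02954453  0.22490862 -0.00754168] [ 4.e-04  2.e-04 -1.e+00] 0.3449158869591885
8.45 [0.53430861 0.21725597 0.15893121] [-0.69549626 -0.01578602  5.49051533] [ 0.02954453  0.22490862 -0.00754168] [ 4.e-04  2.e-04 -1.e+00] 0.3449158869591885
8.45 [0.53430861 0.21725597 0.15893121] [-0.69549626 -0.01578602  5.49051533] [ 0.02954453  0.22490862 -0.00754168] [ 4.e-04  2.e-04 -1.e+00] 0.3449158869591885
8.45 [0.53430861 0.21725597 0.15893121] [-0.69549626 -0.01578602  5.49051533] [ 0.02954453  0.22490862 -0.00754168] [ 4.e-04  2.e-04 -1.e+00] 0.3449158869591885
```

arm_command --deltas '[{"dp": [0, -0.02, 0], "delta_rot": [0, 0, 0]}, {"dp": [0, -0.05, 0], "delta_rot": [0, 0, 0]}, {"dp": [0, -0.08, 0], "delta_rot": [0, 0, 0]}, {"dp": [0, -0.12, 0], "delta_rot": [0, 0, 0]}, {"dp": [0, -0.15, 0], "delta_rot": [0, 0, 0]}]'

```text
time_s: 8.95
position: [0.534, 0.2171, 0.3099]
orientation: [-0.272, 0.653, -0.653, 0.272]
wrist_force: [0.7, 0.4, -2.4]
width: 0.346
```

arm_command --deltas '[{"dp": [0, 0, 0], "delta_rot": [0, 0, 0]}, {"dp": [0, 0, 0], "delta_rot": [0, 0, 0]}]'

```text
time_s: 9.15
position: [0.5338, 0.217, 0.308]
orientation: [-0.273, 0.653, -0.653, 0.272]
wrist_force: [-0.4, -0.3, -3.9]
width: 0.344
```

```bash
python3 shot.py w5
python3 - <<'E'
from h import *
from bench import r
s=r.sense(); p,R=pose(s);print(s["time_s"],p,R.as_matrix()[:,1],s["wrist_force"],s["moment"])
d=dict(np.load("w5.npz")); cv2.imwrite("pics/w5z.png",cv2.resize(d["frame"][60:460,220:420],None,fx=1.5,fy=1.5))
for L in (.1389,.0,.02,-.0571): # projected predicted
    X=p+R.apply([0,L,0]); c=d["R"]@X+d["t"]; print(L,(d["K"]@c/c[2])[:2])
dt=r.read_camera("top"); cv2.imwrite("pics/t5.png",dt["frame"][150:330,120:440])
E
```

```text
[0.5338 0.217  0.308 ] 9.15 [0.37 0.27 1.67 0.   1.21 1.15] [-0.40057492 -0.29451804 -3.87324797]
9.2 [0.53315347 0.21675653 0.30684796] [-2.50689891e-03 -9.59718261e-04 -9.99996397e-01] [-0.08624984  0.1595264  -3.78848193] [ 0.03764674 -0.02336098 -0.00435022]
0.1389 [321.75264752 227.78586227]
0.0 [321.68875916 306.73372752]
0.02 [321.70368837 288.28545903]
-0.0571 [321.61725557 395.09186361]
```

View pics/w5.png

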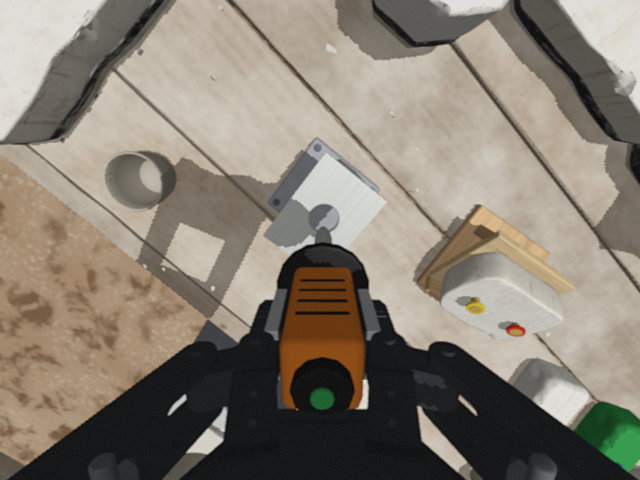

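Run:
```python
from h import *
d=dict(np.load("w5.npz")); cv2.imwrite("pics/w5z.png",cv2.resize(d["frame"][190:300,265:385],None,fx=5,fy=5,interpolation=cv2.INTER_CUBIC))
w=cloud(d)
for v in range(224,246,2): print(v,[tuple(w[v,u].round(3)) for u in (319,322,325)])
```

```text
224 [(np.float64(0.502), np.float64(0.191), np.float64(0.012)), (np.float64(0.505), np.float64(0.188), np.float64(0.012)), (np.float64(0.508), np.float64(0.185), np.float64(0.013))]
226 [(np.float64(0.499), np.float64(0.189), np.float64(0.011)), (np.float64(0.535), np.float64(0.218), np.float64(0.171)), (np.float64(0.506), np.float64(0.183), np.float64(0.013))]
228 [(np.float64(0.498), np.float64(0.187), np.float64(0.013)), (np.float64(0.537), np.float64(0.22), np.float64(0.186)), (np.float64(0.538), np.float64(0.218), np.float64(0.184))]
230 [(np.float64(0.535), np.float64(0.222), np.float64(0.192)), (np.float64(0.537), np.float64(0.221), np.float64(0.195)), (np.float64(0.539), np.float64(0.219), np.float64(0.194))]
232 [(np.float64(0.535), np.float64(0.222), np.float64(0.198)), (np.float64(0.537), np.float64(0.221), np.float64(0.2)), (np.float64(0.539), np.float64(0.219), np.float64(0.2))]
234 [(np.float64(0.535), np.float64(0.222), np.float64(0.203)), (np.float64(0.537), np.float64(0.221), np.float64(0.205)), (np.float64(0.539), np.float64(0.219), np.float64(0.206))]
236 [(np.floa
[... 193 characters left out ...]
 np.float64(0.222), np.float64(0.213)), (np.float64(0.537), np.float64(0.221), np.float64(0.216)), (np.float64(0.539), np.float64(0.219), np.float64(0.215))]
240 [(np.float64(0.535), np.float64(0.222), np.float64(0.218)), (np.float64(0.537), np.float64(0.221), np.float64(0.22)), (np.float64(0.539), np.float64(0.219), np.float64(0.22))]
242 [(np.float64(0.535), np.float64(0.222), np.float64(0.223)), (np.float64(0.551), np.float64(0.234), np.float64(0.282)), (np.float64(0.552), np.float64(0.233), np.float64(0.281))]
244 [(np.float64(0.55), np.float64(0.235), np.float64(0.284)), (np.float64(0.551), np.float64(0.234), np.float64(0.285)), (np.float64(0.552), np.float64(0.233), np.float64(0.284))]
```

View pics/w5z.png

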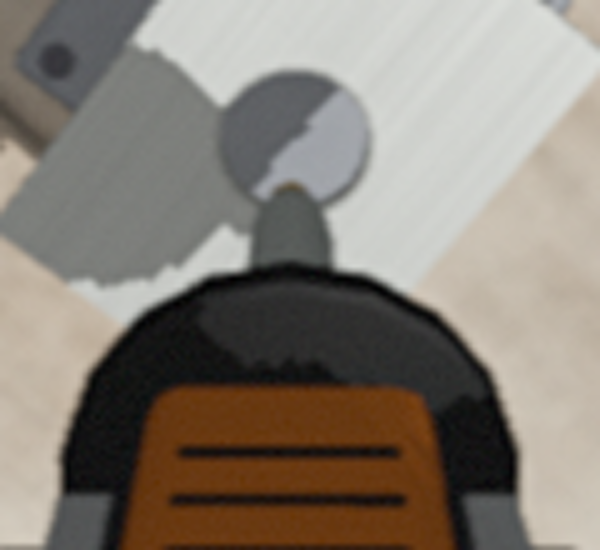

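```bash
cat > dl.py <<'E'
import sys
from h import *
from bench import r
np.set_printoptions(suppress=True,precision=4)
N=np.array([-np.sin(np.radians(34))*np.cos(np.radians(12)),-np.sin(np.radians(34))*np.sin(np.radians(12)),np.cos(np.radians(34))])
RD=toolR([np.cos(np.radians(-44.5)),np.sin(np.radians(-44.5)),0])
ax=np.cross([0,0,1],N); RL=Ro.from_rotvec(ax/np.linalg.norm(ax)*np.radians(34))*RD
def go(tip,R,back):  # tip point, hover distance back along axis
    s=r.sense(); y=R.as_matrix()[:,1]
    p=np.array(tip)-y*(0.1389+back)
    print("t",s["time_s"],"q",s["q"].round(2),"F",s["wrist_force"].round(1)); print("TCPtarget",p,delta(s,p,R)); print("tip now",s["position"]+pose(s)[1].apply([0,.1389,0]))
BLUE=[.5316,-.273,.0743]; YEL=[.581,.0035,.103]; RED=[.596,-.0605,.099]
E
python3 - <<'E'
from dl import *
go(BLUE,RD,.094)
d=dict(np.load("w5.npz")); print("hole",ray(d,(218.6,324),.13))
E
```

```text
t 9.25 q [0.37 0.27 1.67 0.   1.21 1.15] F [-0.  -0.  -3.7]
TCPtarget [ 0.5316 -0.273   0.3072] ([0.3491, -0.0002, 0.3434], [0.0016, -0.0033, 0.0034])
tip now [0.5325 0.2165 0.1675]
hole [0.5333 0.214  0.13  ]
```

arm_command --deltas '[{"dp": [0.349, 0, 0.343], "delta_rot": [0, 0, 0]}, {"dp": [0.349, 0, 0.343], "delta_rot": [0, 0, 0]}, {"dp": [0.349, 0, 0.343], "delta_rot": [0, 0, 0]}, {"dp": [0.349, 0, 0.343], "delta_rot": [0, 0, 0]}, {"dp": [0.349, 0, 0.343], "delta_rot": [0, 0, 0]}]'

```text
time_s: 9.75
position: [0.532, -0.0346, 0.3065]
orientation: [-0.274, 0.653, -0.652, 0.271]
wrist_force: [0.9, 0.2, -2.1]
width: 0.348
```

Run:
```python
from dl import *
go(BLUE,RD,.094)
```

```text
t 9.75 q [-0.09  0.21  1.76  0.    1.18  0.69] F [ 0.9  0.2 -2.1]
TCPtarget [ 0.5316 -0.273   0.3072] ([0.1698, -0.0008, 0.1673], [0.0027, -0.003, 0.0022])
tip now [ 0.5315 -0.0346  0.1676]
```

arm_command --deltas '[{"dp": [0.17, 0, 0.167], "delta_rot": [0, 0, 0]}, {"dp": [0.17, 0, 0.167], "delta_rot": [0, 0, 0]}, {"dp": [0.17, 0, 0.167], "delta_rot": [0, 0, 0]}, {"dp": [0.17, 0, 0.167], "delta_rot": [0, 0, 0]}, {"dp": [0.17, 0, 0.167], "delta_rot": [0, 0, 0]}]'

```text
time_s: 10.25
position: [0.5312, -0.2736, 0.3062]
orientation: [-0.273, 0.654, -0.652, 0.271]
wrist_force: [0.6, 0.7, -2.3]
width: 0.345
```

arm_command --deltas '[{"dp": [0, 0, 0], "delta_rot": [0, 0, 0]}, {"dp": [0, 0, 0], "delta_rot": [0, 0, 0]}, {"dp": [0, 0, 0], "delta_rot": [0, 0, 0]}]'

```text
time_s: 10.55
position: [0.5319, -0.2702, 0.307]
orientation: [-0.273, 0.653, -0.652, 0.272]
wrist_force: [-0.4, 0.1, -1.1]
width: 0.347
```

Run:
```python
from dl import *
go(BLUE,RD,.02)
```

```text
t 10.55 q [-0.49  0.31  1.62  0.    1.22  0.29] F [-0.4  0.1 -1.1]
TCPtarget [ 0.5316 -0.273   0.2332] ([0.0022, 0.0738, 0.002], [0.0029, -0.003, 0.0005])
tip now [ 0.5316 -0.2699  0.1681]
```

arm_command --deltas '[{"dp": [0.001, 0.03, 0.001], "delta_rot": [0, 0, 0]}, {"dp": [0.001, 0.06, 0.001], "delta_rot": [0, 0, 0]}, {"dp": [0.001, 0.075, 0.001], "delta_rot": [0, 0, 0]}, {"dp": [0.001, 0.075, 0.001], "delta_rot": [0, 0, 0]}, {"dp": [0.001, 0.075, 0.001], "delta_rot": [0, 0, 0]}]'

```text
time_s: 11.05
position: [0.5331, -0.2722, 0.2341]
orientation: [0.273, -0.652, 0.653, -0.273]
wrist_force: [1.1, -0.5, -1.7]
width: 0.347
```

```bash
cat > look.py <<'E'
import sys
from dl import *
n=sys.argv[1]; T={"b":(BLUE,RD),"y":(YEL,RL),"r":(RED,RL)}[sys.argv[2]]
back=float(sys.argv[3])
go(T[0],T[1],back)
s=r.sense(); p,R=pose(s)
d=r.read_camera("wrist"); np.savez(n+".npz",**d)
for X in (p+R.apply([0,.1389,0]),np.array(T[0])):
    c=d["R"]@X+d["t"]; print((d["K"]@c/c[2])[:2])
cv2.imwrite(f"pics/{n}.png",cv2.resize(d["frame"][180:280,260:380],None,fx=5,fy=5,interpolation=cv2.INTER_CUBIC))
E
python3 look.py b1 b 0.02
```

```text
t 11.05 q [-0.49  0.38  1.69  0.    1.07  0.29] F [ 1.1 -0.5 -1.7]
TCPtarget [ 0.5316 -0.273   0.2332] ([0.0016, 0.0009, -0.0004], [-0.0004, -0.0024, -0.0002])
tip now [ 0.5331 -0.2722  0.0952]
[322.1628 227.1834]
[321.6307 222.6909]
```

View pics/b1.png

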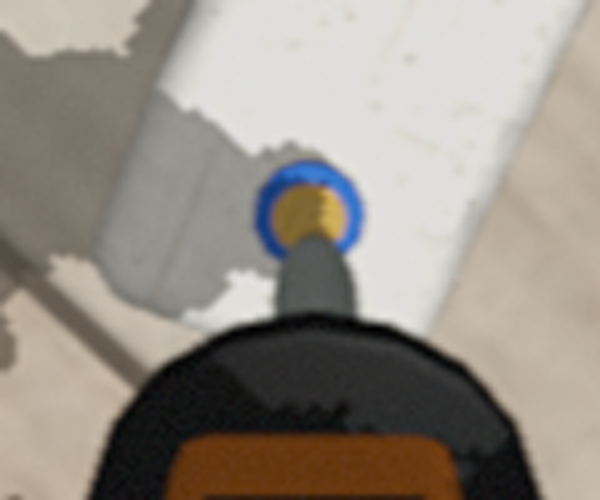

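arm_command --deltas '[{"dp": [0.001, 0.005, -0.001], "delta_rot": [0, 0, 0]}, {"dp": [0.001, 0.01, -0.001], "delta_rot": [0, 0, 0]}, {"dp": [0.001, 0.015, -0.001], "delta_rot": [0, 0, 0]}, {"dp": [0.001, 0.015, -0.001], "delta_rot": [0, 0, 0]}]'

```text
time_s: 11.5
position: [0.5306, -0.2724, 0.2178]
orientation: [-0.273, 0.653, -0.652, 0.272]
wrist_force: [0.4, -0.1, -2.2]
width: 0.343
```

```bash
cat > avg.py <<'E'
import sys
from dl import *
n=int(sys.argv[1]); F=[];P=[];Y=[];M=[]
for i in range(n):
    s=r.sense(); p,R=pose(s); F.append(s["wrist_force"]); P.append(p); Y.append(R.as_matrix()[:,1]); M.append(s["moment"])
    if i<n-1: d=r.read_camera("wrist")
F=np.array(F);P=np.array(P);y=np.mean(Y,0)
print("t",s["time_s"],"F",F.mean(0),"sd",F.std(0),"M",np.mean(M,0))
print("P",P.mean(0),"sd",P.std(0),"tip",P.mean(0)+.1389*y,"y",y, "F along -y",-(F@y).mean())
E
python3 avg.py 7
```

```text
t 11.8 F [ 0.2495 -0.1885 -2.4164] sd [0.5068 0.5439 0.4157] M [-0.0046 -0.0097  0.0184]
P [ 0.531  -0.2726  0.2184] sd [0.0002 0.0001 0.0003] tip [ 0.531  -0.2726  0.0795] y [-0.0002  0.0001 -1.    ] F along -y -2.4163336195561462
```

arm_command --deltas '[{"dp": [0, 0.003, 0], "delta_rot": [0, 0, 0]}, {"dp": [0, 0.005, 0], "delta_rot": [0, 0, 0]}, {"dp": [0, 0.007, 0], "delta_rot": [0, 0, 0]}, {"dp": [0, 0.007, 0], "delta_rot": [0, 0, 0]}]'

```text
time_s: 12.2
position: [0.5311, -0.2726, 0.2114]
orientation: [-0.272, 0.653, -0.653, 0.272]
wrist_force: [-0.2, 0.4, -0.5]
width: 0.344
```

```bash
python3 avg.py 6
```

```text
t 12.45 F [-0.0534  0.2083 -0.7197] sd [0.5922 0.6064 0.7171] M [0.0917 0.1158 0.0035]
P [ 0.5311 -0.2726  0.2116] sd [0.     0.     0.0001] tip [ 0.5311 -0.2726  0.0727] y [ 0.  0. -1.] F along -y -0.7196977856625212
```

arm_command --deltas '[{"dp": [0, 0.002, 0], "delta_rot": [0, 0, 0]}, {"dp": [0, 0.0035, 0], "delta_rot": [0, 0, 0]}, {"dp": [0, 0.0035, 0], "delta_rot": [0, 0, 0]}]'

```text
time_s: 12.75
position: [0.5312, -0.2726, 0.2081]
orientation: [0.272, -0.652, 0.653, -0.272]
wrist_force: [-0.8, -0.1, 2.9]
width: 0.345
```

```bash
python3 avg.py 7; python3 look.py b2 b -0.004
```

```text
t 13.05 F [-0.6675  0.4107  2.2118] sd [0.378  0.6129 0.5154] M [ 0.2004  0.2316 -0.0104]
P [ 0.5312 -0.2726  0.2082] sd [0. 0. 0.] tip [ 0.5312 -0.2727  0.0693] y [ 0.0002 -0.0001 -1.    ] F along -y 2.2119634489799416
t 13.05 q [-0.49  0.41  1.71  0.    1.02  0.29] F [-0.6 -0.6  2.5]
TCPtarget [ 0.5316 -0.273   0.2092] ([-0.0001, -0.001, 0.0006], [-0.0002, -0.0033, -0.0001])
tip now [ 0.5312 -0.2727  0.0693]
[322.2059 227.1923]
[322.8111 228.7419]
```

View pics/b2.png

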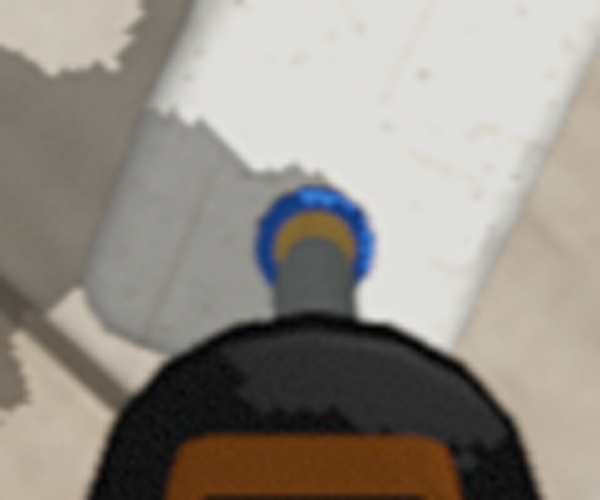

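arm_command --deltas '[{"dp": [0, 0, 0], "delta_rot": [0, 0, 0]}, {"dp": [0, 0, 0], "delta_rot": [0, 0, 0]}, {"dp": [0, 0, 0], "delta_rot": [0, 0, 0]}, {"dp": [0, 0, 0], "delta_rot": [0, 0, 0]}, {"dp": [0, 0, 0], "delta_rot": [0, 0, 0]}]'

```text
time_s: 13.6
position: [0.5312, -0.2726, 0.2081]
orientation: [0.272, -0.653, 0.653, -0.272]
wrist_force: [-0.8, 1.3, 2.1]
width: 0.345
```

arm_command --deltas '[{"dp": [0, -0.01, 0], "delta_rot": [0, 0, 0]}, {"dp": [0, -0.03, 0], "delta_rot": [0, 0, 0]}, {"dp": [0, -0.06, 0], "delta_rot": [0, 0, 0]}, {"dp": [0, -0.09, 0], "delta_rot": [0, 0, 0]}, {"dp": [0, -0.12, 0], "delta_rot": [0, 0, 0]}]'

```text
time_s: 14.1
position: [0.5307, -0.2724, 0.3291]
orientation: [-0.273, 0.653, -0.652, 0.272]
wrist_force: [0.7, 0.2, -2.1]
width: 0.345
```

Run:
```python
from dl import *
go(YEL,RL,.06)
go(YEL,RL,.02)
print(N, RL.as_matrix())
```

```text
t 14.1 q [-0.49  0.29  1.6  -0.    1.26  0.29] F [ 0.7  0.2 -2.1]
TCPtarget [ 0.4722 -0.0196  0.2679] ([-0.1386, 0.0614, -0.2193], [0.3275, -0.0034, 0.4957])
tip now [ 0.5306 -0.2724  0.1902]
t 14.1 q [-0.49  0.29  1.6  -0.    1.26  0.29] F [ 0.7  0.2 -2.1]
TCPtarget [ 0.4941 -0.015   0.2347] ([-0.1573, 0.0945, -0.207], [0.3275, -0.0034, 0.4957])
tip now [ 0.5306 -0.2724  0.1902]
[-0.547  -0.1163  0.829 ] [[-0.5615  0.547   0.621 ]
 [-0.6836  0.1163 -0.7205]
 [-0.4663 -0.829   0.3086]]
```

arm_command --deltas '[{"dp": [-0.139, 0.03, -0.219], "delta_rot": [0.328, 0, 0.496]}, {"dp": [-0.139, 0.03, -0.219], "delta_rot": [0.328, 0, 0.496]}, {"dp": [-0.139, 0.03, -0.219], "delta_rot": [0.328, 0, 0.496]}, {"dp": [-0.139, 0.03, -0.219], "delta_rot": [0.328, 0, 0.496]}, {"dp": [-0.139, 0.03, -0.219], "delta_rot": [0.328, 0, 0.496]}]'

```text
time_s: 14.6
position: [0.4705, -0.0287, 0.2965]
orientation: [0.057, -0.586, 0.662, -0.464]
wrist_force: [0.2, 0.7, -3.4]
width: 0.344
```

arm_command --deltas '[{"dp": [0, 0, 0], "delta_rot": [0, 0, 0]}, {"dp": [0, 0, 0], "delta_rot": [0, 0, 0]}, {"dp": [0, 0, 0], "delta_rot": [0, 0, 0]}]'

```text
time_s: 14.9
position: [0.4764, -0.0311, 0.3001]
orientation: [0.057, -0.585, 0.663, -0.464]
wrist_force: [0.3, -0.9, -3.6]
width: 0.344
```

Run:
```python
from dl import *
go(YEL,RL,.03)
```

```text
t 14.9 q [-0.24 -0.09  2.22  0.51  0.52  0.15] F [ 0.3 -0.9 -3.6]
TCPtarget [ 0.4886 -0.0161  0.243 ] ([0.0096, 0.0557, -0.021], [-0.0032, -0.0023, -0.0006])
tip now [ 0.5527 -0.0152  0.1851]
```

arm_command --deltas '[{"dp": [0.01, 0.01, -0.021], "delta_rot": [-0.003, -0.002, 0]}, {"dp": [0.01, 0.035, -0.021], "delta_rot": [-0.003, -0.002, 0]}, {"dp": [0.01, 0.05, -0.021], "delta_rot": [-0.003, -0.002, 0]}, {"dp": [0.01, 0.055, -0.021], "delta_rot": [-0.003, -0.002, 0]}, {"dp": [0.01, 0.055, -0.021], "delta_rot": [-0.003, -0.002, 0]}]'

```text
time_s: 15.4
position: [0.4877, -0.0169, 0.2421]
orientation: [0.058, -0.586, 0.662, -0.463]
wrist_force: [0.6, 0.5, -2.1]
width: 0.342
```

arm_command --deltas '[{"dp": [0, 0, 0], "delta_rot": [0, 0, 0]}, {"dp": [0, 0, 0], "delta_rot": [0, 0, 0]}]'

```text
time_s: 15.6
position: [0.4874, -0.0164, 0.2433]
orientation: [0.058, -0.585, 0.662, -0.464]
wrist_force: [0.0, 0.5, -3.5]
width: 0.345
```

```bash
python3 look.py y1 y 0.015; python3 avg.py 7
```

```text
t 15.6 q [-0.19  0.03  2.27  0.68  0.36 -0.01] F [ 0.   0.5 -3.5]
TCPtarget [ 0.4968 -0.0144  0.2306] ([-0.0007, 0.0159, 0.0005], [-0.0003, -0.0011, -0.0006])
tip now [ 0.5635 -0.0002  0.1282]
[322.12   227.1595]
[322.5329 217.7011]
t 15.95 F [-0.0131 -0.2667 -2.7137] sd [0.4918 0.2324 0.4621] M [-0.1005  0.534   0.0024]
P [ 0.4872 -0.016   0.2431] sd [0.0001 0.0001 0.0002] tip [0.5633 0.0002 0.128 ] y [ 0.5472  0.1168 -0.8288] F along -y -2.2107064677053203
```

View pics/y1.png

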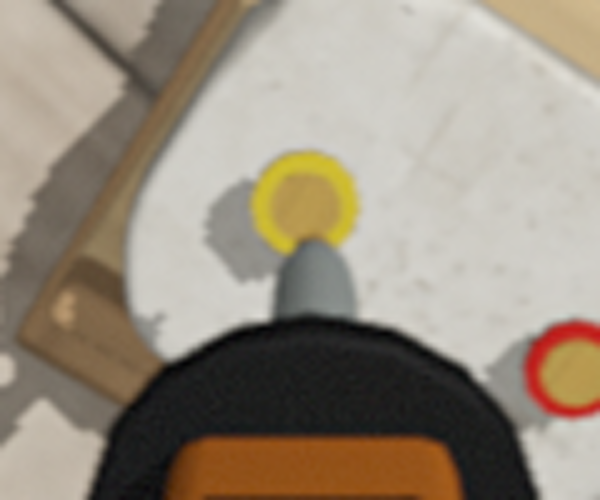

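Run:
```python
from meas import *
from dl import N,RL
d=dict(np.load("y1.npz")); w=cloud(d)
for kind,box in (("yellow",(305,205,336,234)),("red",(360,240,390,268))):
    c,ax,md,p=head(d,w,box,kind); q=p
    k=abs((p-md)@N)<.003
    print(kind,c,ax,"med",md,"N-height",(md@N),(p[k]@N).mean(), "std",(p[k]@N).std())
    # centre ray intersect plane
    K,R,t=d["K"],d["R"],d["t"]; dd=R.T@np.array([(c[0]-K[0,2])/K[0,0],(c[1]-K[1,2])/K[1,1],1]); o=-R.T@t
    print(" ctr on plane",o+dd*(((p[k]@N).mean()-o@N)/(dd@N)))
p=w[185:230,335:375].reshape(-1,3); p=p[~np.isnan(p[:,0])]; c,n,m=plane(p); print("slope",c,n,m,len(p),c@N,np.degrees(np.arccos(n@N)))
```

```text
yellow (320.4410400390625, 220.24044799804688) (19.345977783203125, 20.058712005615234) med [0.5783 0.0035 0.1019] N-height -0.23228732928971513 -0.23239446025557198 std 0.0007498597138491811
 ctr on plane [0.5781 0.0033 0.1016]
red (374.4529724121094, 253.4696044921875) (18.437654495239258, 19.40282440185547) med [ 0.5941 -0.0604  0.098 ] N-height -0.23666437956151506 -0.23668125029003306 std 0.0007049560583219802
 ctr on plane [ 0.5942 -0.0605  0.0981]
slope [ 0.6124 -0.0134  0.1033] [-0.54   -0.1193  0.8332] 1721 1793 -0.24778382482613848 0.49410345705327763
```

```bash
sed -i 's/YEL=.*$/YEL=[.5783,.0034,.1018]; RED=[.5941,-.0605,.0981]/' dl.py
python3 - <<'E'
from dl import *
go(YEL,RL,.006)
E
```

```text
t 15.95 q [-0.19  0.03  2.27  0.68  0.36 -0.01] F [-0.1 -0.6 -2.8]
TCPtarget [ 0.499  -0.0134  0.2219] ([0.0015, 0.0241, -0.0008], [0.0006, -0.0007, -0.0004])
tip now [0.5631 0.0004 0.1277]
```

arm_command --deltas '[{"dp": [0.0015, 0.008, -0.001], "delta_rot": [0, 0, 0]}, {"dp": [0.0015, 0.016, -0.001], "delta_rot": [0, 0, 0]}, {"dp": [0.0015, 0.023, -0.001], "delta_rot": [0, 0, 0]}, {"dp": [0.0015, 0.023, -0.001], "delta_rot": [0, 0, 0]}]'

```text
time_s: 16.35
position: [0.4982, -0.0133, 0.2219]
orientation: [0.059, -0.586, 0.662, -0.464]
wrist_force: [-0.3, 1.3, -2.6]
width: 0.348
```

```bash
python3 look.py y2 y -0.004; python3 avg.py 7
```

```text
t 16.35 q [-0.18  0.1   2.27  0.79  0.3  -0.11] F [-0.3  1.3 -2.6]
TCPtarget [ 0.5045 -0.0123  0.2136] ([-0.0004, 0.0104, 0.0006], [0.0019, -0.0009, 0.0004])
tip now [0.574  0.003  0.1066]
[322.0903 227.1748]
[323.0807 224.7309]
t 16.7 F [-0.0277 -0.0925 -2.7154] sd [0.5244 0.584  0.4983] M [-0.1178  0.5498  0.0069]
P [ 0.4982 -0.0135  0.2227] sd [0.0001 0.0001 0.0002] tip [0.5742 0.0028 0.1075] y [ 0.5466  0.1171 -0.8292] F along -y -2.2255847203350645
```

View pics/y2.png

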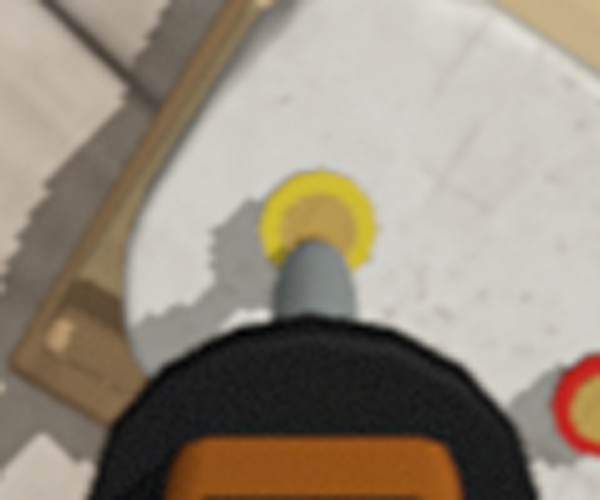

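arm_command --deltas '[{"dp": [0, 0.003, 0.001], "delta_rot": [0, 0, 0]}, {"dp": [0, 0.006, 0.001], "delta_rot": [0, 0, 0]}, {"dp": [0, 0.008, 0.001], "delta_rot": [0, 0, 0]}, {"dp": [0, 0.008, 0.001], "delta_rot": [0, 0, 0]}]'

```text
time_s: 17.1
position: [0.5035, -0.0133, 0.2161]
orientation: [0.058, -0.586, 0.662, -0.464]
wrist_force: [-0.6, -0.2, -0.3]
width: 0.345
```

```bash
python3 avg.py 7
```

```text
t 17.4 F [-0.6488 -0.5092 -0.5707] sd [0.2325 0.242  0.1741] M [-0.1953  0.3718 -0.0796]
P [ 0.5034 -0.0133  0.2162] sd [0.0001 0.     0.0001] tip [0.5793 0.0029 0.1011] y [ 0.5466  0.1169 -0.8292] F along -y -0.059038619525441365
```

arm_command --deltas '[{"dp": [0, 0.0015, 0], "delta_rot": [0, 0, 0]}, {"dp": [0, 0.0028, 0], "delta_rot": [0, 0, 0]}, {"dp": [0, 0.0028, 0], "delta_rot": [0, 0, 0]}]'

```text
time_s: 17.7
position: [0.5049, -0.013, 0.2139]
orientation: [0.058, -0.585, 0.662, -0.464]
wrist_force: [-1.5, -1.5, 1.4]
width: 0.344
```

```bash
python3 look.py y3 y -0.004; python3 avg.py 9
```

```text
t 17.7 q [-0.18  0.12  2.27  0.85  0.28 -0.16] F [-1.5 -1.5  1.4]
TCPtarget [ 0.5045 -0.0123  0.2136] ([-0.0001, 0.0, -0.0008], [0.0007, -0.0009, -0.0002])
tip now [0.5809 0.0032 0.0987]
[322.103  227.1717]
[321.2373 228.3175]
t 18.15 F [-1.4413 -0.6699  1.4532] sd [0.4406 0.5506 0.4476] M [-0.2583  0.2677 -0.1324]
P [ 0.5049 -0.013   0.214 ] sd [0. 0. 0.] tip [0.5808 0.0033 0.0988] y [ 0.5467  0.1169 -0.8292] F along -y 2.071144675515974
```

View pics/y3.png

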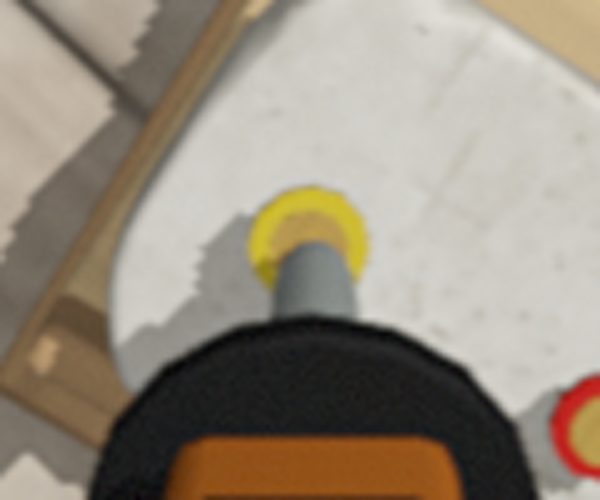

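arm_command --deltas '[{"dp": [0, 0, 0], "delta_rot": [0, 0, 0]}, {"dp": [0, 0, 0], "delta_rot": [0, 0, 0]}, {"dp": [0, 0, 0], "delta_rot": [0, 0, 0]}, {"dp": [0, 0, 0], "delta_rot": [0, 0, 0]}]'

```text
time_s: 18.55
position: [0.5049, -0.0129, 0.2139]
orientation: [0.058, -0.585, 0.662, -0.464]
wrist_force: [-1.2, -1.2, 0.7]
width: 0.344
```

arm_command --deltas '[{"dp": [0, -0.005, 0], "delta_rot": [0, 0, 0]}, {"dp": [0, -0.015, 0], "delta_rot": [0, 0, 0]}, {"dp": [0, -0.03, 0], "delta_rot": [0, 0, 0]}, {"dp": [0, -0.035, 0], "delta_rot": [0, 0, 0]}, {"dp": [0, -0.035, 0], "delta_rot": [0, 0, 0]}]'

```text
time_s: 19.05
position: [0.4853, -0.017, 0.2433]
orientation: [0.058, -0.585, 0.662, -0.465]
wrist_force: [-0.4, 1.0, -2.9]
width: 0.35
```

Run:
```python
from dl import *
go(RED,RL,.025)
```

```text
t 19.05 q [-0.2   0.03  2.28  0.69  0.36 -0.01] F [-0.4  1.  -2.9]
TCPtarget [ 0.5045 -0.0796  0.234 ] ([0.0364, 0.0108, 0.0541], [0.0007, -0.0006, -0.0006])
tip now [ 0.5613 -0.0007  0.1281]
```

arm_command --deltas '[{"dp": [0.0364, 0, 0.0541], "delta_rot": [0, 0, 0]}, {"dp": [0.0364, 0, 0.0541], "delta_rot": [0, 0, 0]}, {"dp": [0.0364, 0.01, 0.0541], "delta_rot": [0, 0, 0]}, {"dp": [0.0364, 0.01, 0.0541], "delta_rot": [0, 0, 0]}, {"dp": [0.0364, 0.01, 0.0541], "delta_rot": [0, 0, 0]}]'

```text
time_s: 19.55
position: [0.5038, -0.0793, 0.2334]
orientation: [0.059, -0.586, 0.662, -0.464]
wrist_force: [0.1, -0.6, -2.5]
width: 0.343
```

```bash
python3 look.py r1 r 0.006; python3 avg.py 7
```

```text
t 19.55 q [-0.36  0.1   2.22  0.82  0.43 -0.27] F [ 0.1 -0.6 -2.5]
TCPtarget [ 0.5148 -0.0773  0.2182] ([-0.0005, 0.0189, 0.0008], [0.0028, -0.0011, 0.0006])
tip now [ 0.5795 -0.063   0.1181]
[322.113 227.153]
[323.3369 219.3064]
t 19.9 F [ 0.2305 -0.1643 -2.7988] sd [0.4469 0.8282 0.1682] M [-0.0884  0.5424  0.023 ]
P [ 0.5041 -0.0793  0.2343] sd [0.0001 0.0001 0.0002] tip [ 0.58   -0.063   0.1191] y [ 0.5463  0.1175 -0.8293] F along -y -2.427765739664633
```

View pics/r1.png

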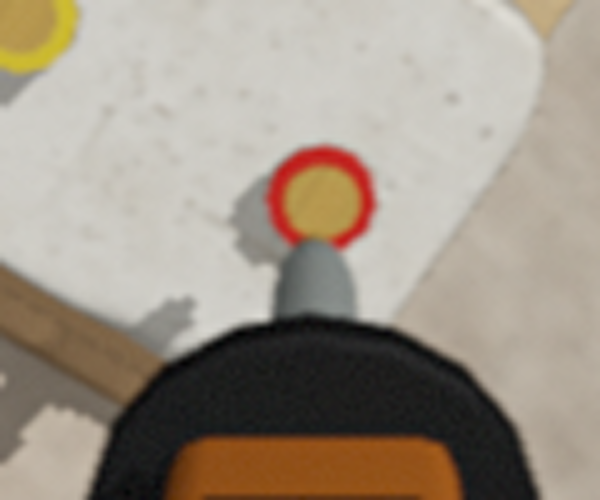

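arm_command --deltas '[{"dp": [0, 0.007, 0.001], "delta_rot": [0, 0, 0]}, {"dp": [0, 0.014, 0.0015], "delta_rot": [0, 0, 0]}, {"dp": [0, 0.019, 0.0015], "delta_rot": [0, 0, 0]}, {"dp": [0, 0.019, 0.0015], "delta_rot": [0, 0, 0]}]'

```text
time_s: 20.3
position: [0.5156, -0.0783, 0.2179]
orientation: [0.059, -0.586, 0.662, -0.464]
wrist_force: [-0.4, 0.7, -2.4]
width: 0.343
```

```bash
python3 look.py r2 r -0.004; python3 avg.py 7
```

```text
t 20.3 q [-0.35  0.15  2.21  0.89  0.39 -0.33] F [-0.4  0.7 -2.4]
TCPtarget [ 0.5203 -0.0762  0.2099] ([-0.0004, 0.0095, -0.0011], [0.0024, -0.0012, 0.0005])
tip now [ 0.5913 -0.062   0.1026]
[322.1132 227.1513]
[321.2732 224.9671]
t 20.65 F [ 0.0117 -0.3901 -2.6311] sd [0.3851 0.3931 0.531 ] M [-0.1228  0.5504 -0.019 ]
P [ 0.5156 -0.0785  0.2188] sd [0.     0.0001 0.0003] tip [ 0.5914 -0.0623  0.1036] y [ 0.5462  0.1172 -0.8294] F along -y -2.1429849021516594
```

View pics/r2.png

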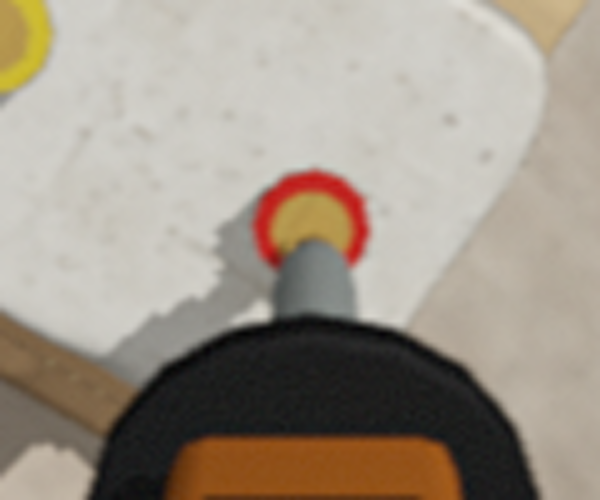

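arm_command --deltas '[{"dp": [0, 0.003, 0], "delta_rot": [0, 0, 0]}, {"dp": [0, 0.006, 0], "delta_rot": [0, 0, 0]}, {"dp": [0, 0.0075, 0], "delta_rot": [0, 0, 0]}, {"dp": [0, 0.0075, 0], "delta_rot": [0, 0, 0]}]'

```text
time_s: 21.05
position: [0.5199, -0.0778, 0.2127]
orientation: [0.058, -0.586, 0.662, -0.464]
wrist_force: [-0.7, -0.6, -0.1]
width: 0.343
```

```bash
python3 avg.py 8
```

```text
t 21.4 F [-1.1305 -0.4821 -0.5936] sd [0.2905 0.2182 0.3919] M [-0.149   0.4633 -0.0501]
P [ 0.5198 -0.0778  0.2128] sd [0.0001 0.     0.0001] tip [ 0.5957 -0.0615  0.0976] y [ 0.5466  0.1169 -0.8292] F along -y 0.18208856719040933
```

arm_command --deltas '[{"dp": [0, 0.0015, 0], "delta_rot": [0, 0, 0]}, {"dp": [0, 0.0027, 0], "delta_rot": [0, 0, 0]}, {"dp": [0, 0.0027, 0], "delta_rot": [0, 0, 0]}]'

```text
time_s: 21.7
position: [0.5213, -0.0774, 0.2105]
orientation: [0.058, -0.585, 0.662, -0.464]
wrist_force: [-2.3, -0.2, 1.2]
width: 0.344
```

```bash
python3 look.py r3 r -0.004; python3 avg.py 9
```

```text
t 21.7 q [-0.34  0.18  2.21  0.93  0.37 -0.37] F [-2.3 -0.2  1.2]
TCPtarget [ 0.5203 -0.0762  0.2099] ([-0.0001, 0.0001, -0.0017], [0.0008, -0.0009, -0.0002])
tip now [ 0.5972 -0.0612  0.0953]
[322.1347 227.1555]
[320.319  228.3786]
t 22.15 F [-1.5793 -0.9784  0.7083] sd [0.4491 0.6755 0.582 ] M [-0.1914  0.3917 -0.0844]
P [ 0.5212 -0.0774  0.2106] sd [0. 0. 0.] tip [ 0.5971 -0.0612  0.0954] y [ 0.5466  0.1169 -0.8292] F along -y 1.5649177092979047
```

arm_command --deltas '[{"dp": [0, 0.0004, 0], "delta_rot": [0, 0, 0]}, {"dp": [0, 0.0004, 0], "delta_rot": [0, 0, 0]}, {"dp": [0, 0.0004, 0], "delta_rot": [0, 0, 0]}, {"dp": [0, 0.0004, 0], "delta_rot": [0, 0, 0]}, {"dp": [0, 0.0004, 0], "delta_rot": [0, 0, 0]}]'

```text
time_s: 22.65
position: [0.5214, -0.0774, 0.2102]
orientation: [0.058, -0.586, 0.662, -0.464]
wrist_force: [-0.9, -0.9, 0.9]
width: 0.344
```

```bash
python3 avg.py 4
```

```text
t 22.8 F [-1.5142 -1.5625  1.1579] sd [0.5591 0.671  0.4129] M [-0.2486  0.3495 -0.1153]
P [ 0.5214 -0.0774  0.2102] sd [0. 0. 0.] tip [ 0.5973 -0.0611  0.095 ] y [ 0.5465  0.117  -0.8292] F along -y 1.9705355050095832
```

View pics/r3.png

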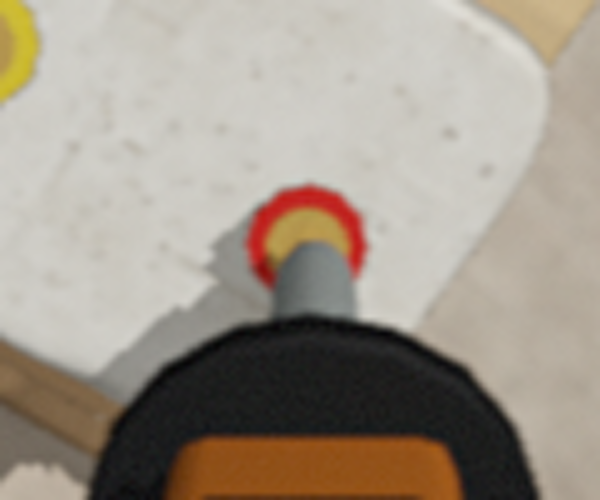

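arm_command --deltas '[{"dp": [0, -0.005, 0], "delta_rot": [0, 0, 0]}, {"dp": [0, -0.02, 0], "delta_rot": [0, 0, 0]}, {"dp": [0, -0.05, 0], "delta_rot": [0, 0, 0]}, {"dp": [0, -0.08, 0], "delta_rot": [0, 0, 0]}, {"dp": [0, -0.1, 0], "delta_rot": [0, 0, 0]}]'

```text
time_s: 23.3
position: [0.4653, -0.0889, 0.2939]
orientation: [0.059, -0.586, 0.662, -0.464]
wrist_force: [0.0, 0.3, -2.1]
width: 0.347
```

Run:
```python
from dl import *
go([.5342,.215,.02],RD,.16)
```

```text
t 23.3 q [-0.43 -0.07  2.22  0.64  0.59 -0.12] F [ 0.   0.3 -2.1]
TCPtarget [0.5342 0.215  0.3189] ([-0.258, 0.0524, -0.1686], [-0.3258, -0.0003, -0.4943])
tip now [ 0.5411 -0.0727  0.1787]
```

arm_command --deltas '[{"dp": [-0.258, 0.052, -0.169], "delta_rot": [-0.326, 0, -0.494]}, {"dp": [-0.258, 0.052, -0.169], "delta_rot": [-0.326, 0, -0.494]}, {"dp": [-0.258, 0.052, -0.169], "delta_rot": [-0.326, 0, -0.494]}, {"dp": [-0.258, 0.052, -0.169], "delta_rot": [-0.326, 0, -0.494]}, {"dp": [-0.258, 0.052, -0.169], "delta_rot": [-0.326, 0, -0.494]}]'

```text
time_s: 23.8
position: [0.5064, 0.0923, 0.3074]
orientation: [0.257, -0.65, 0.655, -0.288]
wrist_force: [2.0, -0.5, -2.8]
width: 0.348
```

Run:
```python
from dl import *
go([.5342,.215,.02],RD,.15)
```

```text
t 23.8 q [0.16 0.15 1.82 0.   1.13 0.93] F [ 2.  -0.5 -2.8]
TCPtarget [0.5342 0.215  0.3089] ([-0.1069, 0.0009, -0.0664], [-0.0234, -0.0015, -0.0375])
tip now [0.5124 0.0937 0.1686]
```

arm_command --deltas '[{"dp": [-0.107, 0, -0.066], "delta_rot": [0, 0, 0]}, {"dp": [-0.107, 0, -0.066], "delta_rot": [0, 0, 0]}, {"dp": [-0.107, 0, -0.066], "delta_rot": [0, 0, 0]}, {"dp": [-0.107, 0, -0.066], "delta_rot": [0, 0, 0]}, {"dp": [-0.107, 0, -0.066], "delta_rot": [0, 0, 0]}]'

```text
time_s: 24.3
position: [0.5339, 0.2145, 0.3088]
orientation: [0.258, -0.65, 0.653, -0.291]
wrist_force: [-0.4, -0.4, -2.8]
width: 0.346
```

Run:
```python
from dl import *
go([.5342,.215,.02],RD,.13)
```

```text
t 24.3 q [ 0.36  0.25  1.7  -0.    1.15  1.14] F [-0.4 -0.4 -2.8]
TCPtarget [0.5342 0.215  0.2889] ([0.0003, 0.0199, -0.0006], [-0.0219, 0.0026, -0.0414])
tip now [0.5401 0.2165 0.17  ]
```

arm_command --deltas '[{"dp": [0, 0.01, 0], "delta_rot": [-0.022, 0.002, -0.041]}, {"dp": [0, 0.018, 0], "delta_rot": [-0.022, 0.002, -0.041]}, {"dp": [0, 0.018, 0], "delta_rot": [-0.022, 0.002, -0.041]}, {"dp": [0, 0.018, 0], "delta_rot": [-0.022, 0.002, -0.041]}]'

```text
time_s: 24.7
position: [0.5353, 0.2138, 0.2913]
orientation: [-0.272, 0.653, -0.652, 0.274]
wrist_force: [0.6, -0.7, -1.9]
width: 0.347
```

Run:
```python
from dl import *
go([.5338,.2145,.02],RD,0)
s=r.sense();p,R=pose(s)
d=r.read_camera("wrist"); np.savez("s1.npz",**d)
for X in (p+R.apply([0,.1389,0]),np.array([.5338,.2145,.13])):
    c=d["R"]@X+d["t"]; print((d["K"]@c/c[2])[:2])
cv2.imwrite("pics/s1.png",cv2.resize(d["frame"][180:280,260:380],None,fx=5,fy=5,interpolation=cv2.INTER_CUBIC))
```

```text
t 24.7 q [0.36 0.29 1.68 0.   1.17 1.14] F [ 0.6 -0.7 -1.9]
TCPtarget [0.5338 0.2145 0.1589] ([0.0009, 0.1324, -0.0015], [-0.0002, -0.0017, -0.0025])
tip now [0.5355 0.2141 0.1524]
[322.1936 227.1757]
[320.5578 221.5486]
```

View pics/s1.png

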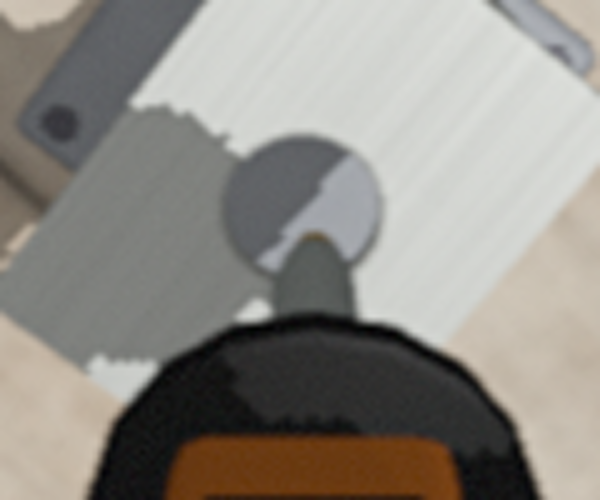

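arm_command --deltas '[{"dp": [0.001, 0.01, -0.0018], "delta_rot": [0, 0, 0]}, {"dp": [0.001, 0.04, -0.0018], "delta_rot": [0, 0, 0]}, {"dp": [0.001, 0.07, -0.0018], "delta_rot": [0, 0, 0]}, {"dp": [0.001, 0.1, -0.0018], "delta_rot": [0, 0, 0]}, {"dp": [0.001, 0.12, -0.0018], "delta_rot": [0, 0, 0]}]'

```text
time_s: 25.25
position: [0.5326, 0.2151, 0.1692]
orientation: [-0.273, 0.653, -0.652, 0.273]
wrist_force: [0.2, 0.1, -2.7]
width: 0.343
```

arm_command --deltas '[{"dp": [0, 0.003, 0], "delta_rot": [0, 0, 0]}, {"dp": [0, 0.006, 0], "delta_rot": [0, 0, 0]}, {"dp": [0, 0.008, 0], "delta_rot": [0, 0, 0]}, {"dp": [0, 0.008, 0], "delta_rot": [0, 0, 0]}]'

```text
time_s: 25.65
position: [0.5345, 0.2158, 0.1645]
orientation: [-0.272, 0.652, -0.652, 0.275]
wrist_force: [-0.5, 0.2, -2.6]
width: 0.345
```

```bash
python3 avg.py 5
python3 - <<'E'
from dl import *
go([.5338,.2145,.02],RD,0)
E
```

```text
t 25.85 F [ 0.1665 -0.0185 -2.6775] sd [0.3674 0.4023 0.3687] M [-0.0163 -0.0409 -0.0147]
P [0.5344 0.2158 0.1644] sd [0.0001 0.     0.0001] tip [0.5349 0.2161 0.0255] y [ 0.0036  0.0025 -1.    ] F along -y -2.678069840948536
t 25.85 q [0.36 0.44 1.79 0.   0.91 1.14] F [ 0.1 -0.3 -2.7]
TCPtarget [0.5338 0.2145 0.1589] ([0.0012, 0.0054, 0.0005], [-0.0007, -0.0005, -0.004])
tip now [0.5347 0.2161 0.0254]
```

arm_command --deltas '[{"dp": [0.001, 0.002, 0], "delta_rot": [0, 0, -0.004]}, {"dp": [0.001, 0.004, 0], "delta_rot": [0, 0, -0.004]}, {"dp": [0.001, 0.0055, 0], "delta_rot": [0, 0, -0.004]}, {"dp": [0.001, 0.0055, 0], "delta_rot": [0, 0, -0.004]}]'

```text
time_s: 26.25
position: [0.5332, 0.2149, 0.159]
orientation: [0.274, -0.652, 0.652, -0.273]
wrist_force: [-3.3, -1.6, 8.0]
width: 0.345
```

```bash
python3 avg.py 5
```

```text
t 26.45 F [-3.3575 -1.8361  7.8784] sd [0.3301 0.2704 0.2709] M [-0.1644  0.615   0.0374]
P [0.5332 0.2149 0.159 ] sd [0. 0. 0.] tip [0.5332 0.2147 0.0201] y [-0.0006 -0.0009 -1.    ] F along -y 7.874683947336448
```

arm_command --deltas '[{"dp": [0, -0.0005, 0], "delta_rot": [0, 0, 0]}, {"dp": [0, -0.0005, 0], "delta_rot": [0, 0, 0]}]'

```text
time_s: 26.65
position: [0.5332, 0.2149, 0.159]
orientation: [0.274, -0.652, 0.652, -0.273]
wrist_force: [-2.7, -1.4, 5.7]
width: 0.346
```

arm_command --deltas '[{"dp": [0, 0, 0], "delta_rot": [0, 0, 0]}, {"dp": [0, 0, 0], "delta_rot": [0, 0, 0]}, {"dp": [0, 0, 0], "delta_rot": [0, 0, 0]}, {"dp": [0, 0, 0], "delta_rot": [0, 0, 0]}, {"dp": [0, 0, 0], "delta_rot": [0, 0, 0]}]' --claw 1

```text
time_s: 27.15
position: [0.5332, 0.2149, 0.1584]
orientation: [0.274, -0.652, 0.652, -0.273]
wrist_force: [-0.2, -0.8, 0.1]
width: 0.999
```

arm_command --deltas '[{"dp": [0, 0, 0], "delta_rot": [0, 0, 0]}, {"dp": [0, 0, 0], "delta_rot": [0, 0, 0]}, {"dp": [0, 0, 0], "delta_rot": [0, 0, 0]}]'

```text
time_s: 27.45
position: [0.5332, 0.2149, 0.1585]
orientation: [0.274, -0.652, 0.652, -0.273]
wrist_force: [-0.2, 0.3, 0.7]
width: 0.995
```

```bash
python3 shot.py s2
```

```text
[0.5332 0.2149 0.1585] 27.45 [ 0.36  0.44  1.79 -0.    0.9   1.14] [-0.2435852   0.32826065  0.68571935]
```

View pics/s2.png

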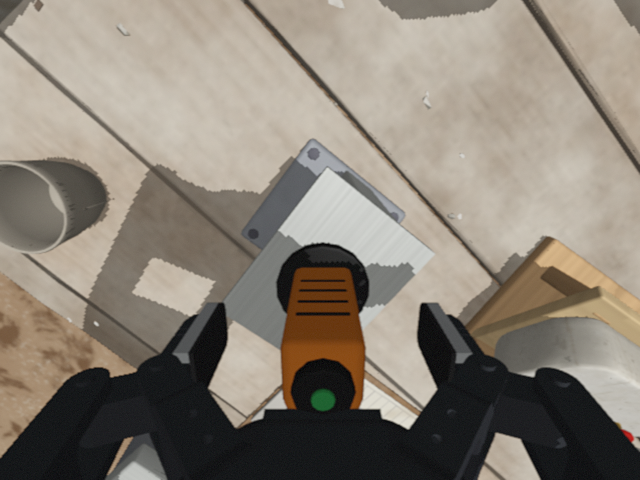

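The probe hangs upright (cap at 323,400, collar on the plate at 323,280) with both jaws clear of it. Retreating straight up.

arm_command --deltas '[{"dp": [0, -0.02, 0], "delta_rot": [0, 0, 0]}, {"dp": [0, -0.05, 0], "delta_rot": [0, 0, 0]}, {"dp": [0, -0.09, 0], "delta_rot": [0, 0, 0]}, {"dp": [0, -0.13, 0], "delta_rot": [0, 0, 0]}, {"dp": [0, -0.16, 0], "delta_rot": [0, 0, 0]}]'

```text
time_s: 28.0
position: [0.5337, 0.2152, 0.3213]
orientation: [0.273, -0.652, 0.652, -0.274]
wrist_force: [0.5, 0.3, 0.2]
width: 1.003
```

arm_command --deltas '[{"dp": [0.05, 0, 0], "delta_rot": [0, 0, 0]}, {"dp": [0.05, 0, 0], "delta_rot": [0, 0, 0]}, {"dp": [0.05, 0, 0], "delta_rot": [0, 0, 0]}, {"dp": [0.05, 0, 0], "delta_rot": [0, 0, 0]}]'

```text
time_s: 28.4
position: [0.4988, 0.1798, 0.3187]
orientation: [0.273, -0.652, 0.652, -0.273]
wrist_force: [-0.7, 0.2, -0.1]
width: 0.999
```

Run:
```python
from meas import *
from bench import r
d=r.read_camera("scene"); cv2.imwrite("pics/end_scene.png",d["frame"])
d=r.read_camera("wrist"); cv2.imwrite("pics/end_wrist.png",d["frame"]); w=cloud(d)
for lo,hi in ((.135,.1415),(.2,.2095),(.2115,.222)):
    m=(w[...,2]>lo)&(w[...,2]<hi)&(abs(w[...,0]-.534)<.035)&(abs(w[...,1]-.215)<.035)
    p=w[m]; print(lo,len(p),p.max(0),cv2.minEnclosingCircle((p[:,:2]*1000).astype(np.float32)))
print(r.sense()["time_s"],r.sense()["wrist_force"])
```

```text
0.135 797 [0.558  0.239  0.1406] ((532.5850830078125, 213.37802124023438), 25.83357048034668)
0.2 815 [0.5516 0.2327 0.2092] ((532.3328857421875, 213.4613494873047), 19.23711585998535)
0.2115 649 [0.5431 0.2238 0.2172] ((532.509521484375, 213.6253204345703), 10.848431587219238)
28.5 [ 0.5594 -0.4988  0.2911]
```

View pics/end_scene.png

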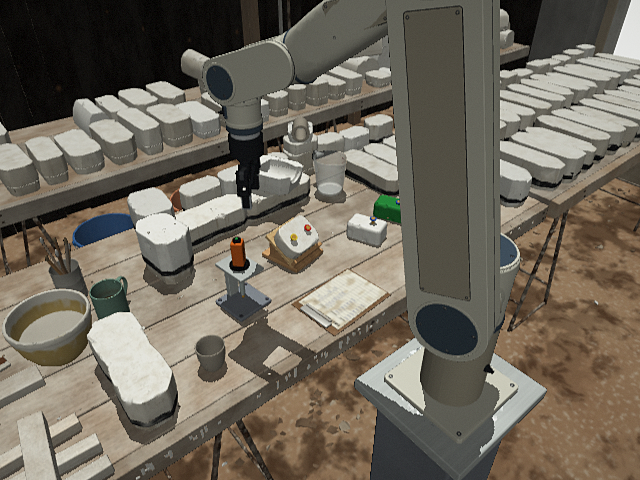

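View pics/end_wrist.png

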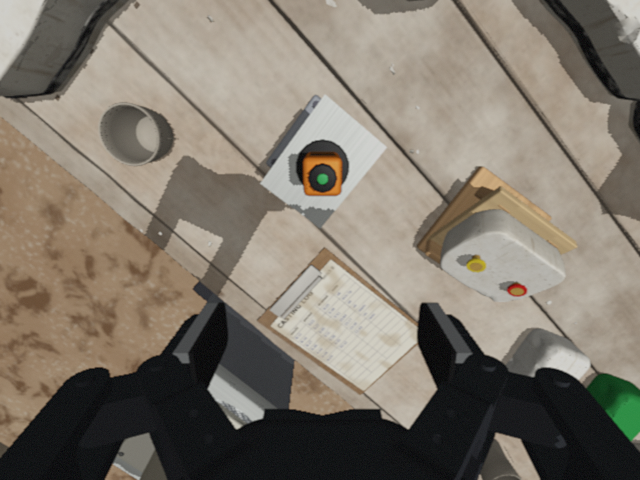

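The probe hangs upright: cap, handle and collar centres agree within 0.3 mm, and the cup and moulds have not moved.

```bash
python3 -c "
from bench import r
print(r.sign_off())"
```

```text
the job is handed in; nothing more can be done
None
```

I touched the probe's tip to the blue, then the yellow, then the red stud, hung it back in the stand and let go. I handed the job in at about 28.5 s of the 72 s; sign-off gives no verdict.

| Stud | Force rise along the axis | Estimated tip travel in | Hold |
|---|---|---|---|
| Blue | 4.6 N | about 4.5 mm | about 0.8 s |
| Yellow | 4.3 N | about 4 mm | about 0.85 s |
| Red | 3.9 N, then 4.25 N | about 4 mm | about 1 s |

- **Contact:** The force readings are averages with a few tenths of a newton of noise. The close-up pictures showed the tip over the brass middle each time. The probe was vertical over the blue stud, and at 34° along the fitted face normal over the other two (fits agreed within about 1°).
- **Return:** The collar met the plate with about a 10 N force rise before release. Afterwards the cap, handle and collar centres agreed within 0.3 mm. The cap top is about 0.216 m up, so the collar rests on the plate. The gripper is clear and the wrist force is about zero.
- **Differences:**
  - The first wrist pictures put the yellow and red studs about 2 mm off from later ones, so I re-measured before touching.
  - While pressing there was a small sideways force of roughly 1 N, with no visible tilt of the probe.
- **Cups:** In the final pictures the left cup and the moulds looked unmoved. I took no clear last picture of the right cup, but the arm did not go near it.

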